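Teach a counting scale its sample and hold the recessed button

TASK

Teach the bench counting scale its sample: pick up the blue cup and pour all five steel nuts out of it into the scale's aluminium pan, then stand the empty cup upright on the bench again and let go of it. Then take the orange-handled stylus out of its stand, reach its steel tip straight down through the red-ringed hole in the scale's deck, push the recessed yellow button fully down with it, and finish holding it down, the stylus still in the gripper. Do not press the button with the fingers, and leave the grease tin, tape measure and plug pack where they are.

Things in the scene. Friction and masses are not known exactly. Their poses are not given: they have to be found in the camera images.
- scale: Grey counting scale, fixed, 240 mm in x (front to back) by 200 mm in y. Origin: centre of its underside on the bench; its own -x side faces the robot, z up. Front: a level control deck 85 mm deep (x -120 to -35 mm), top at z 68 mm, with a display and, at its -y side, the red-ringed hole. Behind it an open aluminium pan, rim at z 111 mm.
- pan_in (a point): Centre of the pan's inner floor (45, 0, 59 mm in the scale's frame); axes are the scale's. The inside is 142 mm in x by 192 mm in y and 52 mm deep, walls 4 mm.
- aperture (a point): Centre of the mouth of the round hole in the deck, at deck height 68 mm (-77.5, -45, 68 mm in the scale's frame). Straight vertical shaft of 20 mm diameter with a 3 mm chamfer at the mouth; the button lies 30 mm down in it. The deck round it is flat; the pan's front wall stands 47 mm behind it and rises 43 mm above the deck.
- button_top (a point): Centre of the top face of the yellow button, 17 mm diameter, in the shaft 30 mm below the deck when not pressed.
- button (a joint): Button travel in m: 0 up, 0.006 fully down (at the stop). It springs back. It takes 1.4 N to start, 4.1 N to be fully down.
- stand: Black block 75 x 75 mm, 58 mm high, fixed on the bench; the stylus stands in the hole in the middle of its top (11.5 mm diameter). Origin: centre of underside.
- stylus: Stylus of 50 g, standing upright, tip down, in the stand. Origin at its tip, z along it towards the handle. Steel tip rod of 7 mm diameter from 0 to 53 mm, dark collar of 23 mm diameter from 53 to 58 mm (rests on the stand's top), round orange handle of 18 mm diameter from 58 to 130 mm. Lift it more than 55 mm to draw it out.
- stylus_tip (a point): The end of the stylus's tip rod (same as its origin).
- cup: Blue open straight cup of 100 g, 62 mm outside diameter, 85 mm high, wall 3 mm, floor 5 mm, no handle. Smooth inside: nuts slide on it at slopes over about 20 degrees. Origin: centre of its underside, z towards the mouth.
- cup_rim (a point): Centre of the cup's mouth, 85 mm above its underside.
- nut0: Bright steel hex nut, 24 mm across flats (27 mm over corners), 13 mm high, 30 g, loose in the cup at the start. Origin: centre of one flat face.
- nut1: Bright steel hex nut, 24 mm across flats (27 mm over corners), 13 mm high, 30 g, loose in the cup at the start. Origin: centre of one flat face.
- nut2: Bright steel hex nut, 24 mm across flats (27 mm over corners), 13 mm high, 30 g, loose in the cup at the start. Origin: centre of one flat face.
- nut3: Bright steel hex nut, 24 mm across flats (27 mm over corners), 13 mm high, 30 g, loose in the cup at the start. Origin: centre of one flat face.
- nut4: Bright steel hex nut, 24 mm across flats (27 mm over corners), 13 mm high, 30 g, loose in the cup at the start. Origin: centre of one flat face.
- grease_tin: Blue and red round tin, 67 mm diameter, 58 mm high; a bystander. Origin: centre of underside.
- tape_measure: Yellow tape measure, 66 x 81 x 32 mm; a bystander. Origin: centre of underside.
- plug_pack: Small orange and white carton, 52 x 96 x 34 mm; a bystander. Origin: centre of underside.
Mind the look-alikes: they are no part of the job. There is more than one size of the stylus; the one meant has the size given above.

How it is judged:
By the outcome, as a careful person would: the job done as asked, in the order asked, and still so for the second after the job is handed in, while the arm keeps its last pose, push and grip.
It also fails if it takes over 72 s, if anything falls off the work surface, if the arm or the gripper's body presses on something with over 40 N, if the wrist force passes 120 N, or if a joint passes its speed limit or range.

ROBOT

A 6-joint arm with a two-finger parallel gripper is mounted at the origin on a cart in front of the work surface, level with it; the furniture and walls round the work are solid. World frame = base frame: x ahead of the robot, y to its left, z up, the work surface at z = 0. Lengths are in mm, angles in rad, forces in N, time in s.
With the tool pointing down it reaches from about 300 to 875 mm from the base axis. Payload 4.2 kg.
Tool frame: the origin (TCP) lies on the centre line of the jaws, within the pads' length; the fingertips stand 8 mm ahead of it and the grasp point (between the pads) lies 11 mm behind it; z points along the fingers, y is the line along which they close (so a half turn about z gives the same grasp; the last joint's range is limited). The gripper opens to 85 mm and grips with 20 to 120 N. Pads are 22 mm wide; open, the fingers measure 114 mm over their backs; the gripper's body (76 mm by 85 mm) begins 54 mm behind the grasp point. The pads swing forward as they close: fully open they stand 13 mm farther back than shut.
Start: joints at [-0.02, 0.32, 1.565, -0, 1.257, -0.02], TCP at [575.017, 0, 202.138] pointing down, gripper open.
Joint ranges: [-3.11, 3.11], [-0.84, 2.01], [0.21, 2.61], [-1.34, 4.49], [0.05, 2.63], [-2.56, 2.56]. Speed limits (rad/s): [2.57, 2.57, 3.14, 3.14, 3.14, 3.14].

INTERFACE

Orientations are given as [roll, pitch, yaw] about the fixed x, y, z axes, in that order (R = Rz(yaw) Ry(pitch) Rx(roll)).
In Python, from rig import robot gives the robot as it stands. The module is installed in compiled form; this text tells all that it offers.
- The arm moves only by the tool play_rows, never from a script. Its argument "series" is a list of rows, each an object of numbers: "dx", "dy", "dz": the shift along the tool's x, y, z in m; "rx", "ry", "rz": the turn, a rotation vector about the tool's x, y, z in rad; "gripper": the finger opening in m, from 0 to 0.0854. In form: [{"dx": .., "dy": .., "dz": .., "rx": .., "ry": .., "rz": .., "gripper": ..}, ...]. A call has 1 to 10 rows; each row shifts and turns the commanded pose from where the row before left it, along the tool's axes as they then stand; what a row does not reach is not made up. A row lasts 1/10 s, in which the tool goes at most 50 mm and 8.59 degrees, less where a joint would pass 70% of its speed; a pose out of reach is approached as far as the arm can. A call is refused whole if a number of a shift passes 0.05 or a number of a turn 0.15, either way. A call with a gripper value outside its range is refused whole. The fingers move at their own pace and stop on an object; the grip force is fixed at half the most. Time passes only in rows, so rows that do not move let the fingers close. It gives the time, the measured TCP pose, the force, the opening and the grip force at its end, in the units of the state.
- robot.get_obs(): the state, without advancing time (a new reading comes with each control period).
- robot.read_camera(name): name is "scene" or "side" or "wrist"; returns a dict with "pixels" (384x512x3 uint8, red, green, blue), "mtx" (3x3 intrinsics, pixels), "k1" (the pictures are not rectified: a ray, as slopes to the right and down, at radius r is drawn at 1 + k1 r^2 times it, then the intrinsics apply), "rvec" (rotation vector, rad) and "tvec" (3), from world to camera coordinates, as OpenCV has them. Camera axes: x right, y down, z forward; pixel columns grow to the right and rows downward; lengths in mm; the calibration is good to about 2 mm. A picture is of the moment at which its call begins. There is no depth.
- robot.close_job(): hands the job in; it is judged then, once.
Trained networks look in the newest picture that a camera, given by its name, has taken for a name from the list of things; names that differ only in an ending like _2 or _b are one class to them, and where a whole thing is asked for, a point or a joint stands for the part that bears it (a point fixed in the world has none). Each returns a list of dicts, best first, with "p" (0 to 1); they miss things now and then, are a little off and sometimes report something else, mostly with a low value. They report only what shows in the picture. A call takes as long as a camera call. They do not tell look-alikes from the thing itself.
- robot.silhouettes(camera, query): "region" (384x512 bool, what is visible of it) and "extent" ([left, top, right, bottom] in pixels, round what is visible of it).
The state is a dict: "t": time; "joint_positions": joint angles; "qvel": joint speeds; "tau": joint torques, N m; "ee_pos": TCP position; "tcp_rot": TCP orientation; "ft_force": force on the tool from outside, world axes, zero at the start; "torque": the same for the moment, N m; "grip_width": opening from 0.0 (shut) to 1.0 (fully open); "gripper_force": force on a finger pad.
Only numpy, scipy, OpenCV 4.12 (cv2) and the standard library are available. Lean on these libraries where they do the work, as an engineer would, in place of code of your own. Each camera call takes 0.05 s, during which the arm holds its last target. There are 200 camera calls.

## Working session

There is one attempt and no reset: what is moved stays moved. The work goes in short steps, Python scripts to look and compute and a tool call to move; the robot and the scene stay as the last step left them, time stands still between calls to the robot, and variables do not carry over. Pictures are saved under pics/ and viewed, at most 10 in all, crops included, and the job is handed in when it is done.

Besides the shell and the picture viewer there is one more tool, called after "Request:" as a command line: name --argument value ..., lists and objects as JSON in quotes. play_rows: Moves the arm, as the interface text tells. Its arguments: {"type":"object","properties":{"series":{"type":"array","items":{"type":"object","properties":{"dx":{"type":"number"},"dy":{"type":"number"},"dz":{"type":"number"},"rx":{"type":"number"},"ry":{"type":"number"},"rz":{"type":"number"},"gripper":{"type":"number"}}}}},"required":["series"]}

```bash
mkdir -p pics
cat > h.py <<'E'
import numpy as np, cv2
from rig import robot
def cam(n):
    c=robot.read_camera(n); c['R']=cv2.Rodrigues(np.array(c['rvec'],float))[0]; c['t']=np.array(c['tvec'],float).ravel(); c['K']=np.array(c['mtx'],float); return c
def ray(c,uv):
    K=c['K']; d=np.array([(uv[0]-K[0,2])/K[0,0],(uv[1]-K[1,2])/K[1,1]]); s=d.copy()
    for _ in range(20): s=d/(1+c['k1']*(s@s))
    v=c['R'].T@np.array([s[0],s[1],1]); return -c['R'].T@c['t'], v/np.linalg.norm(v)
def onz(c,uv,z):
    o,v=ray(c,uv); return o+v*(z-o[2])/v[2]
def proj(c,P):
    q=c['R']@np.array(P,float)+c['t']; s=q[:2]/q[2]; s=s*(1+c['k1']*(s@s)); return c['K'][:2,:2]@s+c['K'][:2,2]
def save(c,n): cv2.imwrite('pics/'+n,c['pixels'][:,:,::-1])
E
python3 - <<'E'
from h import *
ims=[]
for n in ['scene','side','wrist']:
    c=cam(n); ims.append(c['pixels']); print(n,'pos',(-c['R'].T@c['t']).round(),c['R'][2].round(2),c['k1'])
    for q in ['scale','stand','stylus','cup','aperture','grease_tin','tape_measure','plug_pack','nut0']:
        for d in robot.silhouettes(n,q)[:4]:
            if d['p']<.2: continue
            ys,xs=np.nonzero(d['region']); 
            print(' ',q,round(d['p'],2),[int(round(v)) for v in d['extent']],len(xs))
    cv2.imwrite(f'pics/{n}0.png',cv2.resize(c['pixels'][:,:,::-1],(768,576)))
E
```

```text
scene pos [ -53. -913.  599.] [ 0.49  0.75 -0.44] -0.12238760272603522
  scale 0.72 [200, 152, 313, 235] 6268
  stand 0.58 [192, 156, 220, 186] 521
  stylus 0.58 [179, 156, 184, 179] 72
  stylus 0.25 [293, 229, 323, 281] 1327
  cup 0.89 [294, 232, 326, 282] 1308
  aperture 0.66 [197, 152, 312, 234] 6097
  grease_tin 0.73 [177, 210, 207, 237] 608
  tape_measure 0.8 [180, 210, 209, 239] 581
  plug_pack 0.91 [348, 213, 395, 244] 867
side pos [-22. 944. 546.] [ 0.49 -0.78 -0.38] -0.030786691213241367
  scale 0.57 [186, 169, 307, 256] 6631
  scale 0.42 [314, 158, 336, 193] 620
  stand 0.72 [192, 214, 205, 251] 287
  stand 0.68 [178, 240, 227, 288] 1645
  stand 0.3 [186, 172, 310, 255] 6783
  stylus 0.49 [175, 221, 180, 244] 115
  stylus 0.47 [234, 247, 240, 274] 172
  cup 0.73 [318, 161, 339, 195] 607
  aperture 0.77 [185, 172, 309, 250] 6726
  aperture 0.63 [130, 217, 160, 249] 819
  grease_tin 0.84 [128, 216, 163, 251] 767
  tape_measure 0.67 [307, 225, 339, 252] 655
  plug_pack 0.67 [244, 164, 267, 178] 147
wrist pos [576.  84. 374.] [-0.   -0.33 -0.95] -0.04769635711614024
  scale 0.74 [98, 5, 388, 249] 60299
  scale 0.47 [174, 178, 180, 181] 49
  cup 0.89 [176, 328, 223, 370] 1172
  aperture 0.56 [98, 1, 388, 248] 59805
  tape_measure 0.8 [40, 110, 111, 186] 3754
  plug_pack 0.62 [345, 301, 363, 352] 488
```

View pics/scene0.png

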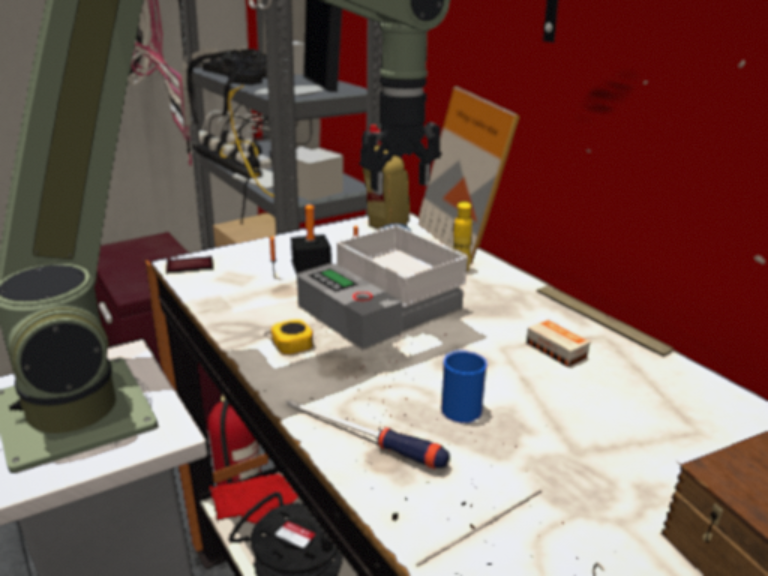

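View pics/side0.png

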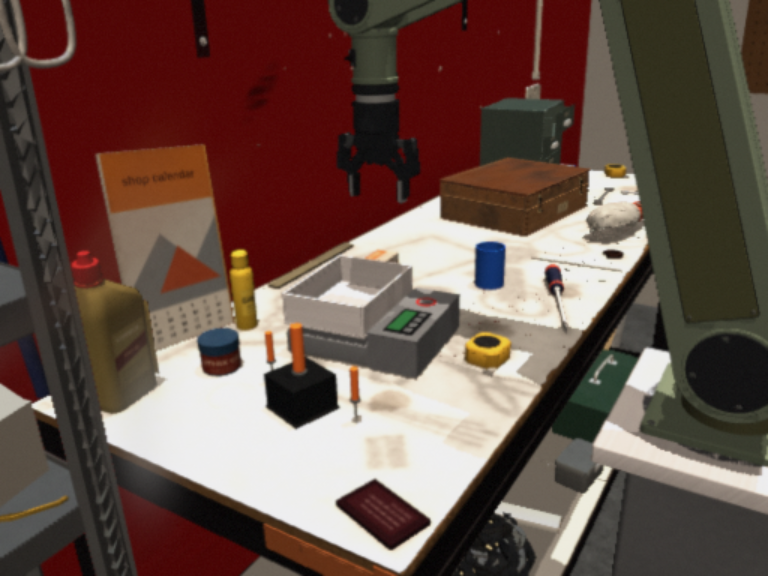

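The scene view shows the cup at about (464,385), the scale at (380,285) and the stand with the orange stylus at (310,240). The side view shows the stand at (300,390) with the stylus handle at (297,345); two thin look-alike styluses stand on either side of it. Next I fit models to the silhouettes.

```bash
cat > fit.py <<'E'
from h import *
from scipy.optimize import minimize
def box(x0,x1,y0,y1,z0,z1): return np.array([[x,y,z] for x in(x0,x1) for y in(y0,y1) for z in(z0,z1)],float)
def cyl(r,z0,z1): 
    a=np.linspace(0,2*np.pi,40,endpoint=False); return np.array([[r*np.cos(t),r*np.sin(t),z] for t in a for z in(z0,z1)])
M={'scale':[box(-120,120,-100,100,0,55),box(-120,-35,-100,100,0,68),box(-30,120,-100,100,50,111)],
 'stand':[box(-37.5,37.5,-37.5,37.5,0,58)],'cup':[cyl(31,0,85)],'handle':[cyl(9,58+5,130+5)]}
def mask(c,parts,x,y,yaw,S=4):
    m=np.zeros((384*S,512*S),np.uint8); C,Sn=np.cos(yaw),np.sin(yaw)
    for P in parts:
        W=np.c_[P[:,0]*C-P[:,1]*Sn+x,P[:,0]*Sn+P[:,1]*C+y,P[:,2]]
        uv=np.array([(proj(c,w)+.5)*S for w in W]); cv2.fillConvexPoly(m,cv2.convexHull(uv.astype(np.float32)).astype(np.int32),1)
    return cv2.resize(m*1.0,(512,384),interpolation=cv2.INTER_AREA)
def fit(parts,obs,x0,yaw=True):
    def f(p):
        s=0
        for c,r in obs:
            m=mask(c,parts,p[0],p[1],p[2]/100 if yaw else 0); s+=1-np.minimum(m,r).sum()/np.maximum(m,r).sum()
        return s/len(obs)
    n=3 if yaw else 2
    x0=np.array(x0[:n],float); best=None
    for _ in range(3):
        sx=np.vstack([x0]+[x0+15*np.eye(n)[i] for i in range(n)])
        r=minimize(f,x0,method='Nelder-Mead',options=dict(initial_simplex=sx,xatol=.2,fatol=1e-4)); x0=r.x
    return r.x.round(1),round(r.fun,3)
E
python3 - <<'E'
from fit import *
C={n:cam(n) for n in ['scene','side']}
R={}
for n in C:
    robot.read_camera(n)
    for q in ['scale','stand','cup']:
        L=robot.silhouettes(n,q)
        if q=='stand': L=[d for d in L if d['extent'][3]-d['extent'][1]>28 and len(np.nonzero(d['region'])[0])<2500 and not(n=='side' and d['extent'][0]>188)]
        if L: R[n,q]=L[0]['region'].astype(float); print(n,q,L[0]['p'],L[0]['extent'])
    h=cv2.cvtColor(C[n]['pixels'],cv2.COLOR_RGB2HSV); o=((h[...,0]>4)&(h[...,0]<17)&(h[...,1]>160)&(h[...,2]>110)).astype(np.uint8)
    k,l,st,ce=cv2.connectedComponentsWithStats(o)
    for i in range(1,k):
        if st[i,4]>15: print(n,'orange',st[i],ce[i].round(1))
def tri(a,b):
    A=[];B=[]
    for n,uv in(('scene',a),('side',b)):
        o,v=ray(C[n],uv); Pm=np.eye(3)-np.outer(v,v); A.append(Pm);B.append(Pm@o)
    return np.linalg.solve(sum(A),sum(B))
def cen(r): ys,xs=np.nonzero(r); return xs.mean(),ys.mean()
for q in ['scale','stand','cup']:
    obs=[(C[n],R[n,q]) for n in C if (n,q) in R]
    x0=tri(*[cen(R[n,q]) for n in C]) if len(obs)==2 else onz(obs[0][0],cen(obs[0][1]),30)
    print(q,x0.round(),fit(M[q],obs,[x0[0],x0[1],0],q!='cup'), [fit(M[q],[o],[x0[0],x0[1],0],q!='cup') for o in obs])
E
```

```text
scene scale 0.72 [199.0, 152.0, 311.0, 234.2]
scene cup 0.77 [292.4, 230.0, 323.5, 282.9]
scene orange [ 295   59   48   47 1181] [318.7  81.5]
scene orange [297 120  17  17 148] [305.2 129.2]
scene orange [203 137   6  23 101] [206.1 146.7]
scene orange [181 158   2  15  17] [181.3 165.4]
scene orange [486 290  26  16 188] [501.2 297.5]
scene orange [285 296   8  14  50] [287.5 302. ]
scene orange [470 301  20  19 112] [480. 310.]
scene orange [504 306   8   8  23] [508.3 309.2]
scene orange [459 312  22  16  71] [470.2 319.7]
scene orange [487 325  16   7  61] [495.9 328. ]
scene orange [506 325   6   6  16] [508.6 326.9]
scene orange [500 333  12   8  36] [507.  335.7]
side scale 0.94 [187.1, 171.2, 306.3, 256.2]
side stand 0.59 [176.3, 239.0, 226.7, 289.7]
side cup 0.58 [315.0, 160.8, 336.9, 192.6]
side orange [  67   96   76   46 2454] [103.4 117.2]
side orange [297 110  66  19 588] [332.2 119. ]
side orange [371 112  19   5  57] [379.  113.9]
side orange [108 165  36  29 505] [123.5 180.5]
side orange [193 216  10  32 240] [197.9 231.6]
side orange [177 221   5  20  72] [179.3 230.1]
side orange [234 244   5  23  87] [235.9 255.2]
side orange [176 349  73  34 171] [214.4 367.1]
side orange [249 377  15   7  30] [255.7 380.4]
scale [570.  41.  45.] (array([563.9,  41.1,  11.1]), np.float64(0.057)) [(array([564.2,  44.8,  10.4]), np.float64(0.05)), (array([565.3,  37.6,  10.8]), np.float64(0.057))]
stand [534. 288.  30.] (array([538.6, 282.5, -33. ]), np.float64(0.084)) [(array([538.6, 282.5, -33. ]), np.float64(0.084))]
cup [ 492. -290.   41.] (array([ 491.3, -290. ]), np.float64(0.055)) [(array([ 489.9, -292. ]), np.float64(0.047)), (array([ 490. , -286.2]), np.float64(0.04))]
```

View pics/wrist0.png

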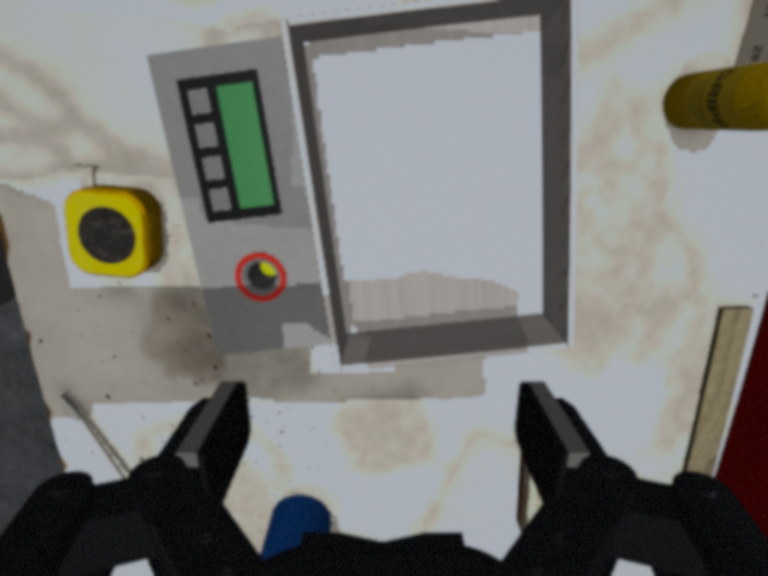

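The wrist view shows the red-ringed hole with the yellow button at about (261,276), the pan behind it, and the cup at the bottom near (298,530). I'll read the state and get the aperture position from this.

Run:
```python
from h import *
o=robot.get_obs(); print({k:np.round(v,3).tolist() for k,v in o.items()})
c=cam('wrist'); h=cv2.cvtColor(c['pixels'],cv2.COLOR_RGB2HSV)
m=(((h[...,0]<8)|(h[...,0]>172))&(h[...,1]>120)&(h[...,2]>90)); m[:,:150]=0; m[:,200:]=0; m[:150]=0; m[220:]=0
ys,xs=np.nonzero(m); e=cv2.fitEllipse(np.c_[xs,ys].astype(np.float32)); print(len(xs),e,onz(c,e[0],68))
# deck front edge & pan corner for yaw (viewed in 768 px)
for a,b,z in [((150,55),(222,353),68),((287,20),(342,363),111),((342,363),(568,343),111)]:
    p=onz(c,np.array(a)/1.5,z);q=onz(c,np.array(b)/1.5,z);d=p-q; print(p.round(),q.round(),np.arctan2(d[1],d[0]))
```

```text
{'t': 2.0, 'joint_positions': [-0.02, 0.32, 1.565, -0.0, 1.257, -0.02], 'qvel': [-0.0, 0.001, -0.0, 0.001, -0.001, -0.0], 'tau': [0.0, -41.541, -23.442, -0.0, 0.0, 0.0], 'ee_pos': [575.021, 0.005, 202.113], 'tcp_rot': [3.142, 0.0, 1.571], 'ft_force': [-0.118, -0.247, 0.762], 'torque': [0.05, 0.006, 0.026], 'gripper_force': 0.0, 'grip_width': 1.001}
347 ((173.34027099609375, 184.33709716796875), (28.398988723754883, 31.339509963989258), 117.44051361083984) [492.62362539 -12.82954702  68.        ]
[437. 126.  68.] [460. -71.  68.] 1.6873532203479742
[528. 135. 111.] [551. -56. 111.] 1.6892026195985632
[551. -56. 111.] [691. -42. 111.] -3.044231357359641
```

Request:
play_rows --series '[{"ry": -0.15, "dz": -0.02}, {"ry": -0.15, "dz": -0.02}, {"ry": -0.15, "dz": -0.02}]'

```text
invalid input at $.series[0]: expected keys dx, dy, dz, rx, ry, rz, gripper
```

```bash
cat > st.py <<'E'
from h import *
import json,sys
o=robot.get_obs(); print({k:np.round(o[k],3).tolist() for k in ['t','joint_positions','ee_pos','tcp_rot','ft_force','grip_width','gripper_force']})
open('log.jsonl','a').write(json.dumps({k:np.array(o[k]).tolist() for k in ['joint_positions','ee_pos','tcp_rot']})+'\n')
E
python3 st.py
```

```text
{'t': 2.05, 'joint_positions': [-0.02, 0.32, 1.564, 0.0, 1.257, -0.02], 'ee_pos': [575.028, -0.002, 202.141], 'tcp_rot': [3.141, -0.0, 1.571], 'ft_force': [-0.412, 1.346, -0.782], 'grip_width': 1.0, 'gripper_force': 0.0}
```

Request:
play_rows --series '[{"dx": 0, "dy": 0, "dz": -0.02, "rx": -0.15, "ry": 0, "rz": 0, "gripper": 0.0854}, {"dx": 0, "dy": 0, "dz": -0.02, "rx": -0.15, "ry": 0, "rz": 0, "gripper": 0.0854}, {"dx": 0, "dy": 0, "dz": -0.02, "rx": -0.15, "ry": 0, "rz": 0, "gripper": 0.0854}]'

```text
t: 2.35
ee_pos: [567.0, -0.0, 262.6]
tcp_rot: [2.684, 0.0, 1.571]
ft_force: [-0.8, -0.0, 0.9]
grip_width: 1.0
gripper_force: 0.0
```

```bash
python3 st.py
```

```text
{'t': 2.35, 'joint_positions': [-0.028, 0.044, 1.852, 0.017, 0.788, -0.037], 'ee_pos': [567.026, -0.025, 262.561], 'tcp_rot': [2.684, 0.0, 1.571], 'ft_force': [-0.81, -0.018, 0.854], 'grip_width': 1.0, 'gripper_force': 0.0}
```

Request:
play_rows --series '[{"dx": -0.04, "dy": 0, "dz": -0.03, "rx": 0, "ry": 0, "rz": 0.15, "gripper": 0.0854}, {"dx": -0.04, "dy": 0, "dz": -0.03, "rx": 0, "ry": 0, "rz": 0.15, "gripper": 0.0854}, {"dx": -0.04, "dy": 0, "dz": -0.03, "rx": 0, "ry": 0, "rz": 0.15, "gripper": 0.0854}]'

```text
t: 2.65
ee_pos: [510.2, -118.4, 335.8]
tcp_rot: [2.73, -0.193, 1.157]
ft_force: [0.2, -0.9, 0.9]
grip_width: 1.001
gripper_force: 0.0
```

```bash
python3 st.py
```

```text
{'t': 2.65, 'joint_positions': [-0.35, -0.054, 1.764, 0.177, 1.011, 0.042], 'ee_pos': [510.17, -118.375, 335.83], 'tcp_rot': [2.73, -0.193, 1.157], 'ft_force': [0.182, -0.927, 0.866], 'grip_width': 1.001, 'gripper_force': 0.0}
```

```bash
cat > kin.py <<'E'
import numpy as np, json
from scipy.spatial.transform import Rotation as Ro
from scipy.optimize import least_squares
LO=np.array([-3.11,-.84,.21,-1.34,.05,-2.56]);HI=np.array([3.11,2.01,2.61,4.49,2.63,2.56])
Rz=lambda a:Ro.from_euler('z',a).as_matrix(); Ry=lambda a:Ro.from_euler('y',a).as_matrix()
def chain(q):
    A=Rz(q[0]);B=A@Ry(q[1]);C=B@Ry(q[2]);D=C@Rz(q[3])@Ry(q[4]);E=D@Rz(q[5]); return A,B,C,D,E
L=[json.loads(l) for l in open('log.jsonl')]
def rows(q):
    A,B,C,D,E=chain(q)
    return np.c_[A[:,0],A[:,1],[0,0,1],B[:,2],C[:,0],C[:,2],E[:,2]] # a1,b,d1,L2,e,L3,T
X=np.vstack([rows(l['joint_positions']) for l in L]);Y=np.hstack([l['ee_pos'] for l in L])
lam=1e-6*np.eye(7); P=np.linalg.solve(X.T@X+lam,X.T@Y); res=Y-X@P
Rt=[Ro.from_euler('xyz',l['tcp_rot']).as_matrix() for l in L]
OFF=[chain(l['joint_positions'])[4].T@r for l,r in zip(L,Rt)]
O=OFF[0].round(0)
def fk(q): return rows(q)@P, chain(q)[4]@O
def ik(p,R,q0):
    def f(q):
        x,r=fk(q); return np.r_[(x-p)/100,Ro.from_matrix(r.T@R).as_rotvec()]
    s=least_squares(f,np.clip(q0,LO+.001,HI-.001),bounds=(LO,HI)); return s.x,np.linalg.norm(s.fun)
if __name__=='__main__':
    print(P.round(1),np.abs(res).max().round(2),[np.round(o,2).tolist() for o in OFF])
    print(np.linalg.svd(X)[1].round(3))
E
python3 kin.py
```

```text
[  0.   11.5 140.3 591.7  25.1 417.  347.5] 0.01 [[[-0.0, -1.0, -0.0], [1.0, -0.0, 0.0], [-0.0, -0.0, 1.0]], [[0.0, -1.0, -0.0], [1.0, 0.0, 0.0], [-0.0, -0.0, 1.0]], [[0.0, -1.0, 0.0], [1.0, 0.0, 0.0], [-0.0, -0.0, 1.0]]]
[3.414 2.494 1.734 0.303 0.129 0.104 0.068]
```

```bash
cat > plan.py <<'E'
from kin import *
def pose(g,phi,al,roll=0,s=1):
    """grasp-point g; heading phi, tool al below horizontal; tool y horizontal (s), then roll about tool z"""
    z=np.array([np.cos(al)*np.cos(phi),np.cos(al)*np.sin(phi),-np.sin(al)]); y=s*np.array([-np.sin(phi),np.cos(phi),0])
    R=np.c_[np.cross(y,z),y,z]@Rz(roll); return np.array(g)+11*z,R
if __name__=='__main__':
    q0=np.array(L[-1]['joint_positions'])
    for ph in np.radians([-70,-50,-30,-10,10,30]):
      for al in np.radians([20,35]):
        for s in (1,-1):
          sols=[]
          for j4 in (-1,0,1,2,3,4):
            q,e=ik(*pose([490.5,-289.5,52],ph,al,0,s),np.array([-.5,.5,2,j4,1,0]))
            if e<1e-3 and not any(np.abs(q-t).max()<.05 for t in sols): sols.append(q)
          for q in sols: print(int(np.degrees(ph)),int(np.degrees(al)),s,q.round(2))
E
python3 plan.py
```

```text
-70 20 1 [-0.01  0.72  2.38  4.37  1.21  1.53]
-70 20 -1 [-0.01  0.72  2.38  4.37  1.21 -1.61]
-70 35 1 [-0.11  0.53  2.31  4.48  0.86  1.21]
-70 35 -1 [-0.11  0.53  2.31  4.48  0.86 -1.93]
-50 20 1 [-0.2   0.76  2.6   3.77  1.4   1.71]
-50 20 -1 [-0.2   0.76  2.6   3.77  1.4  -1.43]
-50 35 1 [-0.28  0.5   2.49  3.81  0.83  1.45]
-50 35 -1 [-0.28  0.5   2.49  3.81  0.83 -1.69]
-29 35 1 [-0.58  0.49  2.55  3.08  0.86  1.58]
-29 35 -1 [-0.58  0.49  2.55  3.08  0.86 -1.56]
-10 20 1 [-0.96  0.76  2.59  2.4   1.38  1.42]
-10 20 -1 [-0.96  0.76  2.59  2.4   1.38 -1.72]
-10 35 1 [-0.87  0.5   2.48  2.36  0.84  1.71]
-10 35 -1 [-0.87  0.5   2.48  2.36  0.84 -1.43]
10 20 1 [-1.12  0.72  2.37  1.83  1.21  1.63]
10 20 -1 [-1.12  0.72  2.37  1.83  1.21 -1.52]
10 35 1 [-1.02  0.53  2.3   1.72  0.88  1.94]
10 35 -1 [-1.02  0.53  2.3   1.72  0.88 -1.2 ]
29 20 1 [-1.14  0.75  2.1   1.38  1.26  1.87]
29 20 -1 [-1.14  0.75  2.1   1.38  1.26 -1.27]
29 35 1 [-1.06  0.6   2.08  1.26  1.04  2.11]
29 35 -1 [-1.06  0.6   2.08  1.26  1.04 -1.03]
```

```bash
cat > p2.py <<'E'
from plan import *
from h import cam,onz
c=cam('scene')
for uv in [(290,402),(440,455),(380,437)]: print('driver',onz(c,np.array(uv)/1.5,12).round())
q0=np.array(L[-1]['joint_positions'])
def track(T,q,n=15):
    # interpolate pose from fk(q) to T
    p0,R0=fk(q); d=Ro.from_matrix(R0.T@T[1]).as_rotvec(); e=0
    for k in range(1,n+1):
        q,ee=ik(p0+(T[0]-p0)*k/n,R0@Ro.from_rotvec(d*k/n).as_matrix(),q); e=max(e,ee)
    return q,e
if __name__=='__main__':
  for ph in np.radians([0,10,20,30]):
   for al in np.radians([20,30]):
    for s in (1,-1):
      g=np.array([490.5,-289.5,52]); z=pose(g,ph,al,0,s)[1][:,2]
      T=pose(g-120*z,ph,al,0,s); q1,e1=track(T,q0); q2,e2=track(pose(g,ph,al,0,s),q1); 
      if e1+e2>1e-3: continue
      q3,e3=track(pose(g+[0,0,150],ph,al,0,s),q2)
      for ph2 in np.radians([0,15,30]):
       for sg in (-1,1):
        d=np.array([-np.sin(ph2),np.cos(ph2),0])*(-sg); gp=np.array([609,46,190])-40*d; al2=np.radians(10)
        q4,e4=track(pose(gp,ph2,al2,0,s),q3); q5,e5=track(pose(gp,ph2,al2,sg*1.2,s),q4); q6,e6=track(pose(gp,ph2,al2,sg*2.3,s),q5)
        if max(e3,e4,e5,e6)<1e-3: print(np.degrees([ph,al]).round(),s,np.degrees(ph2).round(),sg,q2.round(2),q4.round(2),q6.round(2))
E
python3 p2.py
```

```text
driver [ 281. -159.   12.]
driver [ 395. -368.   12.]
driver [ 349. -295.   12.]
[ 0. 20.] -1 30.0 1 [-1.06  0.73  2.49  2.1   1.26 -1.64] [-0.31  0.48  2.51  2.28  1.29 -1.45] [-0.31  0.48  2.51  2.28  1.29  0.85]
[ 0. 30.] -1 0.0 1 [-1.    0.57  2.44  2.07  0.98 -1.44] [ 0.26  0.48  2.56  3.41  1.3  -1.6 ] [0.26 0.48 2.56 3.41 1.3  0.7 ]
[ 0. 30.] -1 15.0 1 [-1.    0.57  2.44  2.07  0.98 -1.44] [-0.05  0.48  2.59  2.83  1.32 -1.55] [-0.05  0.48  2.59  2.83  1.32  0.75]
[ 0. 30.] -1 30.0 1 [-1.    0.57  2.44  2.07  0.98 -1.44] [-0.31  0.48  2.51  2.28  1.29 -1.45] [-0.31  0.48  2.51  2.28  1.29  0.85]
[10. 20.] -1 15.0 1 [-1.12  0.72  2.37  1.83  1.21 -1.52] [-0.05  0.48  2.59  2.83  1.32 -1.55] [-0.05  0.48  2.59  2.83  1.32  0.75]
[10. 20.] -1 30.0 1 [-1.12  0.72  2.37  1.83  1.21 -1.52] [-0.31  0.48  2.51  2.28  1.29 -1.45] [-0.31  0.48  2.51  2.28  1.29  0.85]
[10. 30.] -1 0.0 1 [-1.06  0.59  2.33  1.77  0.99 -1.32] [ 0.26  0.48  2.56  3.41  1.3  -1.6 ] [0.26 0.48 2.56 3.41 1.3  0.7 ]
[10. 30.] -1 15.0 1 [-1.06  0.59  2.33  1.77  0.99 -1.32] [-0.05  0.48  2.59  2.83  1.32 -1.55]
[... 798 characters left out ...]
[-0.31  0.48  2.51  2.28  1.29  0.85]
[30. 20.] -1 15.0 1 [-1.14  0.75  2.1   1.38  1.26 -1.27] [-0.05  0.48  2.59  2.83  1.32 -1.55] [-0.05  0.48  2.59  2.83  1.32  0.75]
[30. 20.] -1 30.0 1 [-1.14  0.75  2.1   1.38  1.26 -1.27] [-0.31  0.48  2.51  2.28  1.29 -1.45] [-0.31  0.48  2.51  2.28  1.29  0.85]
[30. 30.] -1 0.0 1 [-1.09  0.64  2.09  1.31  1.11 -1.12] [ 0.26  0.48  2.56  3.41  1.3  -1.6 ] [0.26 0.48 2.56 3.41 1.3  0.7 ]
[30. 30.] -1 15.0 1 [-1.09  0.64  2.09  1.31  1.11 -1.12] [-0.05  0.48  2.59  2.83  1.32 -1.55] [-0.05  0.48  2.59  2.83  1.32  0.75]
[30. 30.] -1 30.0 1 [-1.09  0.64  2.09  1.31  1.11 -1.12] [-0.31  0.48  2.51  2.28  1.29 -1.45] [-0.31  0.48  2.51  2.28  1.29  0.85]
```

```bash
cat > gen.py <<'E'
from plan import *
from rig import robot
def cur():
    o=robot.get_obs(); return np.array(o['joint_positions']),np.array(o['ee_pos']),Ro.from_euler('xyz',o['tcp_rot']).as_matrix()
def gen(p,R,q,targets,v=40,w=.145):
    """targets: list of (p,R[,n]); prints rounded rows, checks IK"""
    i=0
    for T in targets:
        d=Ro.from_matrix(R.T@T[1]).as_rotvec(); D=np.linalg.norm(T[0]-p)
        n=int(max(np.ceil(D/v),np.ceil(np.abs(d).max()/w),np.ceil(np.linalg.norm(d)/.147),T[2] if len(T)>2 else 1)); p0=p
        for k in range(1,n+1):
            t=R.T@(p0+(T[0]-p0)*k/n-p)/1000; dr=Ro.from_matrix(R.T@T[1]).as_rotvec()/(n-k+1)
            t=t.round(4);dr=dr.round(3); p=p+R@t*1000; R=R@Ro.from_rotvec(dr).as_matrix()
            qq,e=ik(p,R,q); 
            if i%10==0: print('--')
            i+=1
            print(t.tolist(),dr.tolist(),'' if e<1e-3 else 'IKERR%.3f'%e, '' if np.all(np.abs(qq-q)<np.array([.17,.17,.21,.21,.21,.21])) else 'FAST'); q=qq
        print('   end',p.round(1),q.round(2))
    return p,R,q
E
python3 - <<'E'
from gen import *
q,p,R=cur(); ph,al=np.radians([20,25]); g=np.array([490.5,-289.5,52])
z=pose(g,ph,al,0,-1)[1][:,2]
a=pose(g-120*z,ph,al,0,-1)
gen(p,R,q,[(a[0]+[0,0,110],a[1]),a,pose(g,ph,al,0,-1)])
E
```

```text
--
[-0.0309, -0.0067, 0.0089] [-0.017, 0.091, 0.102]  
[-0.0322, -0.0036, 0.006] [-0.017, 0.091, 0.102]  
[-0.0328, -0.0004, 0.003] [-0.017, 0.091, 0.102]  
[-0.0327, 0.003, -0.0] [-0.016, 0.091, 0.102]  
[-0.0322, 0.0062, -0.0029] [-0.017, 0.091, 0.102]  
[-0.0309, 0.0096, -0.0056] [-0.016, 0.091, 0.102]  
[-0.0292, 0.0128, -0.0082] [-0.017, 0.091, 0.101]  
[-0.0269, 0.0158, -0.0105] [-0.016, 0.091, 0.102]  
   end [ 397.7 -323.3  208.1] [-1.36  0.35  2.12  1.18  1.32 -0.88]
[-0.0332, -0.0, 0.0155] [-0.0, 0.0, -0.0]  
[-0.0333, -0.0, 0.0155] [-0.0, 0.0, -0.0]  
--
[-0.0332, -0.0, 0.0155] [-0.0, 0.0, -0.0]  
   end [ 397.7 -323.3   98.1] [-1.36  0.56  2.21  1.27  1.22 -1.17]
[0.0, 0.0, 0.03] [-0.0, 0.0, -0.0]  
[0.0, 0.0, 0.03] [-0.0, 0.0, -0.0]  
[0.0, 0.0, 0.03] [-0.0, 0.0, -0.0]  
[0.0, 0.0, 0.03] [-0.0, 0.0, -0.0]  
   end [ 499.8 -286.1   47.3] [-1.12  0.67  2.23  1.56  1.12 -1.3 ]
```

Request:
play_rows --series '[{"dx": -0.031, "dy": -0.007, "dz": 0.009, "rx": -0.017, "ry": 0.091, "rz": 0.102, "gripper": 0.0854}, {"dx": -0.032, "dy": -0.004, "dz": 0.006, "rx": -0.017, "ry": 0.091, "rz": 0.102, "gripper": 0.0854}, {"dx": -0.033, "dy": 0, "dz": 0.003, "rx": -0.017, "ry": 0.091, "rz": 0.102, "gripper": 0.0854}, {"dx": -0.033, "dy": 0.003, "dz": 0, "rx": -0.016, "ry": 0.091, "rz": 0.102, "gripper": 0.0854}, {"dx": -0.032, "dy": 0.006, "dz": -0.003, "rx": -0.017, "ry": 0.091, "rz": 0.102, "gripper": 0.0854}, {"dx": -0.031, "dy": 0.01, "dz": -0.006, "rx": -0.016, "ry": 0.091, "rz": 0.102, "gripper": 0.0854}, {"dx": -0.029, "dy": 0.013, "dz": -0.008, "rx": -0.017, "ry": 0.091, "rz": 0.101, "gripper": 0.0854}, {"dx": -0.027, "dy": 0.016, "dz": -0.01, "rx": -0.016, "ry": 0.091, "rz": 0.102, "gripper": 0.0854}, {"dx": 0, "dy": 0, "dz": 0, "rx": 0, "ry": 0, "rz": 0, "gripper": 0.0854}]'

```text
t: 3.6
ee_pos: [399.6, -321.1, 196.4]
tcp_rot: [-3.101, -1.128, 0.32]
ft_force: [-0.2, 0.5, -0.3]
grip_width: 1.001
gripper_force: 0.0
```

```bash
python3 st.py; python3 kin.py | head -1
python3 - <<'E'
from gen import *
from fit import *
C={n:cam(n) for n in ['scene','side','wrist']}; save(C['wrist'],'w1.png')
for n in C:
    robot.read_camera(n); L_=robot.silhouettes(n,'cup')
    for d in L_[:1]:
        print(n,d['p'],d['extent'],fit(M['cup'],[(C[n],d['region'].astype(float))],[490,-290],False))
ph,al=np.radians([20,25]); g=np.array([490.5,-289.5,52])
q,p,R=cur(); z=pose(g,ph,al,0,-1)[1][:,2]
a=pose(g-120*z,ph,al,0,-1)
gen(p,R,q,[a,pose(g,ph,al,0,-1)])
E
```

```text
{'t': 3.6, 'joint_positions': [-1.356, 0.369, 2.122, 1.181, 1.309, -0.883], 'ee_pos': [399.593, -321.13, 196.37], 'tcp_rot': [-3.101, -1.128, 0.32], 'ft_force': [-0.234, 0.485, -0.35], 'grip_width': 1.001, 'gripper_force': 0.0}
[  0.   11.5 140.3 591.8  25.2 417.  347.5] 0.0 [[[-0.0, -1.0, -0.0], [1.0, -0.0, 0.0], [-0.0, -0.0, 1.0]], [[0.0, -1.0, -0.0], [1.0, 0.0, 0.0], [-0.0, -0.0, 1.0]], [[0.0, -1.0, 0.0], [1.0, 0.0, 0.0], [-0.0, -0.0, 1.0]], [[0.0, -1.0, 0.0], [1.0, 0.0, 0.0], [-0.0, 0.0, 1.0]]]
scene 0.63 [294.9, 232.0, 323.0, 282.0] (array([ 492.1, -292.2]), np.float64(0.026))
side 0.81 [315.4, 161.4, 333.9, 192.8] (array([ 490.5, -287.4]), np.float64(0.045))
wrist 0.79 [236.2, 209.2, 291.7, 296.0] (array([ 489.5, -292.4]), np.float64(0.069))
--
[-0.0326, 0.0015, 0.013] [-0.005, 0.002, 0.002]  
[-0.0326, 0.0015, 0.013] [-0.005, 0.002, 0.001]  
[-0.0327, 0.0015, 0.0129] [-0.006, 0.003, 0.002]  
   end [ 397.6 -323.3   98. ] [-1.37  0.56  2.21  1.27  1.22 -1.17]
[-0.0, -0.0, 0.03] [0.0, -0.0, -0.0]  
[-0.0, -0.0, 0.03] [0.0, -0.0, -0.0]  
[-0.0, -0.0, 0.03] [0.0, -0.0, -0.0]  
[-0.0, -0.0, 0.03] [0.0, -0.0, -0.0]  
   end [ 499.9 -286.1   47.4] [-1.12  0.67  2.23  1.56  1.12 -1.3 ]
```

View pics/w1.png

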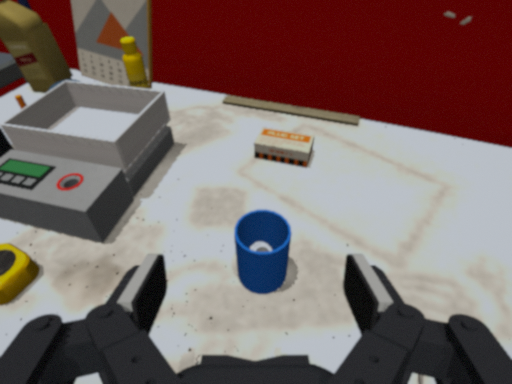

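The wrist view shows the cup at (263,250), between the open fingers, with the nuts visible inside. I'm going in.

Request:
play_rows --series '[{"dx": -0.0326, "dy": 0.0015, "dz": 0.013, "rx": -0.005, "ry": 0.002, "rz": 0.002, "gripper": 0.0854}, {"dx": -0.0326, "dy": 0.0015, "dz": 0.013, "rx": -0.005, "ry": 0.002, "rz": 0.001, "gripper": 0.0854}, {"dx": -0.0327, "dy": 0.0015, "dz": 0.013, "rx": -0.006, "ry": 0.003, "rz": 0.002, "gripper": 0.0854}, {"dx": 0, "dy": 0, "dz": 0.03, "rx": 0, "ry": 0, "rz": 0, "gripper": 0.0854}, {"dx": 0, "dy": 0, "dz": 0.03, "rx": 0, "ry": 0, "rz": 0, "gripper": 0.0854}, {"dx": 0, "dy": 0, "dz": 0.03, "rx": 0, "ry": 0, "rz": 0, "gripper": 0.0854}, {"dx": 0, "dy": 0, "dz": 0.03, "rx": 0, "ry": 0, "rz": 0, "gripper": 0.0854}, {"dx": 0, "dy": 0, "dz": 0, "rx": 0, "ry": 0, "rz": 0, "gripper": 0.0854}, {"dx": 0, "dy": 0, "dz": 0, "rx": 0, "ry": 0, "rz": 0, "gripper": 0.05}, {"dx": 0, "dy": 0, "dz": 0, "rx": 0, "ry": 0, "rz": 0, "gripper": 0.03}]'

```text
t: 5.05
ee_pos: [499.2, -287.1, 46.8]
tcp_rot: [-3.137, -1.136, 0.342]
ft_force: [-0.2, -0.3, 1.0]
grip_width: 0.687
gripper_force: 0.0
```

Request:
play_rows --series '[{"dx": 0, "dy": 0, "dz": 0, "rx": 0, "ry": 0, "rz": 0, "gripper": 0.03}, {"dx": 0, "dy": 0, "dz": 0, "rx": 0, "ry": 0, "rz": 0, "gripper": 0.03}, {"dx": 0, "dy": 0, "dz": 0, "rx": 0, "ry": 0, "rz": 0, "gripper": 0.03}, {"dx": 0, "dy": 0, "dz": 0, "rx": 0, "ry": 0, "rz": 0, "gripper": 0.03}]'

```text
t: 5.45
ee_pos: [499.2, -287.2, 46.3]
tcp_rot: [-3.134, -1.136, 0.339]
ft_force: [-1.6, -1.0, 0.4]
grip_width: 0.353
gripper_force: 0.7
```

```bash
python3 st.py
python3 - <<'E'
from gen import *
q,p,R=cur(); ph,al=np.radians([20,25]); 
g0=p-11*R[:,2]; print('g',g0)
ph2,al2=np.radians([22,5])
for ph2 in np.radians([15,22,30]):
    d=np.array([np.sin(ph2),-np.cos(ph2),0]); gp=np.array([609,46,0])-40*d; gp[2]=180
    B=pose(gp,ph2,al2,0,-1); Cc=pose(gp,ph2,al2,1.2,-1);D=pose(gp,ph2,al2,2.3,-1)
    print(np.degrees(ph2),gp)
    gen(p,R,q,[(p+[0,0,140],R),(np.array([540,-130,p[2]+150]),B[1]),B,Cc,D]) if ph2<.4 and ph2>.3 else None
E
```

```text
{'t': 5.45, 'joint_positions': [-1.122, 0.671, 2.229, 1.558, 1.125, -1.3], 'ee_pos': [499.156, -287.21, 46.336], 'tcp_rot': [-3.134, -1.136, 0.339], 'ft_force': [-1.627, -0.964, 0.365], 'grip_width': 0.353, 'gripper_force': 0.703}
g [ 489.77600674 -290.60471535   50.9731263 ]
14.999999999999998 [598.6472382   84.63703305 180.        ]
22.0 [594.01573626  83.08735418 180.        ]
--
[0.0317, -0.0001, -0.0148] [0.0, 0.0, 0.0]  
[0.0318, -0.0001, -0.0147] [0.0, 0.0, 0.0]  
[0.0317, -0.0001, -0.0148] [0.0, 0.0, 0.0]  
[0.0318, -0.0002, -0.0147] [0.0, 0.0, 0.0]  
   end [ 499.2 -287.2  186.4] [-1.12  0.39  2.14  1.39  1.16 -0.89]
[0.0095, -0.0268, 0.0158] [0.007, 0.07, -0.003]  
[0.0084, -0.0267, 0.0167] [0.007, 0.069, -0.003]  
[0.0073, -0.0265, 0.0173] [0.007, 0.07, -0.002]  
[0.0061, -0.0264, 0.018] [0.008, 0.069, -0.002]  
[0.0049, -0.0262, 0.0186] [0.007, 0.07, -0.003]  
   end [ 540.  -130.   196.3] [-0.9   0.55  2.46  1.84  1.45 -1.45]
[-0.0008, -0.0296, 0.0236] [0.0, -0.0, 0.0]  
--
[-0.0009, -0.0295, 0.0237] [0.0, -0.0, 0.0]  
[-0.0008, -0.0296, 0.0236] [0.0, -0.0, 0.0]  
[-0.00
[... 351 characters left out ...]
, -0.0, 0.0] [-0.0, -0.0, 0.133]  
--
[0.0, -0.0, 0.0] [-0.0, -0.0, 0.134]  
[0.0, -0.0, 0.0] [-0.0, -0.0, 0.133]  
[0.0, -0.0, 0.0] [-0.0, -0.0, 0.134]  
[0.0, -0.0, 0.0] [-0.0, -0.0, 0.133]  
   end [604.1  87.2 179. ] [-0.19  0.62  2.6   2.57  1.55 -0.41]
[0.0, -0.0, 0.0] [-0.0, -0.0, 0.138]  
[0.0, -0.0, 0.0] [-0.0, -0.0, 0.137]  
[0.0, -0.0, 0.0] [-0.0, -0.0, 0.138]  
[0.0, -0.0, 0.0] [-0.0, -0.0, 0.137]  
[0.0, -0.0, 0.0] [-0.0, -0.0, 0.138]  
[0.0, -0.0, 0.0] [-0.0, -0.0, 0.137]  
--
[-0.0, -0.0, 0.0] [-0.0, -0.0, 0.138]  
[-0.0, -0.0, 0.0] [-0.0, -0.0, 0.137]  
   end [604.1  87.2 179. ] [-0.19  0.62  2.6   2.57  1.55  0.69]
29.999999999999996 [589.          80.64101615 180.        ]
```

Run:
```python
from fit import *
C={n:cam(n) for n in ['scene','side','wrist']}
a=C['wrist']['pixels'][:,:,::-1]; b=cv2.resize(C['scene']['pixels'][200:330,230:400,::-1],(512,384)); 
cv2.imwrite('pics/m1.png',cv2.resize(np.hstack([a,b]),(800,300)))
for n in C:
    robot.read_camera(n); L_=robot.silhouettes(n,'cup')
    for d in L_[:1]: print(n,d['p'],d['extent'],fit(M['cup'],[(C[n],d['region'].astype(float))],[490,-290],False))
```

```text
scene 0.69 [234.1, 150.6, 311.6, 227.2] (array([ 490., -290.]), np.float64(1.0))
side 0.97 [309.9, 159.5, 331.3, 194.8] (array([ 498.8, -282.8]), np.float64(0.049))
wrist 0.95 [201.7, 143.9, 315.3, 308.4] (array([ 503.2, -287.4]), np.float64(0.124))
```

View pics/m1.png

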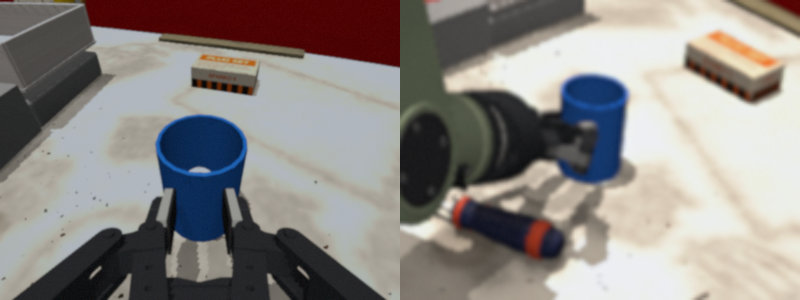

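Run:
```python
from fit import *
from gen import *
c=cam('wrist'); q,p,R=cur()
print('rim',onz(c,(258.5,184),85), 'near lip',onz(c,(258,222),85),'far',onz(c,(258,146),85),'L',onz(c,(202,184),85),'R',onz(c,(315,184),85))
for k in (-20,0,8):
  for w in (15,-15): print(k,w,proj(c,p+R@[0,w,k]).round())
for (x,y) in [(490,-290),(500,-286),(505,-284),(515,-280)]:
    m=mask(c,M['cup'],x,y,0)>.5; ys,xs=np.nonzero(m); print(x,y,xs.min(),xs.max(),ys.min(),ys.max())
```

```text
rim [ 499.84719795 -288.82374143   85.        ] near lip [ 475.6007708  -297.13122879   85.        ] far [ 531.09200872 -277.49744283   85.        ] L [ 490.04099463 -261.42272391   85.        ] R [ 509.65991349 -316.18570336   85.        ]
-20 15 [282. 248.]
-20 -15 [227. 248.]
0 15 [280. 231.]
0 -15 [230. 231.]
8 15 [279. 226.]
8 -15 [231. 226.]
490 -290 191 317 159 330
500 -286 193 313 148 314
505 -284 195 312 142 306
515 -280 197 308 132 290
```

The left half shows the fingers on the near side of the cup: the tips reach the front wall but not past the widest point, and they nudged the cup about 12 mm. The visible tips lie roughly 20 mm behind the stated TCP. I'll reopen and go deeper.

Request:
play_rows --series '[{"dx": 0, "dy": 0, "dz": 0, "rx": 0, "ry": 0, "rz": 0, "gripper": 0.0854}, {"dx": 0, "dy": 0, "dz": 0, "rx": 0, "ry": 0, "rz": 0, "gripper": 0.0854}, {"dx": 0, "dy": 0, "dz": 0, "rx": 0, "ry": 0, "rz": 0, "gripper": 0.0854}, {"dx": 0, "dy": 0, "dz": 0, "rx": 0, "ry": 0, "rz": 0, "gripper": 0.0854}, {"dx": 0, "dy": 0, "dz": 0, "rx": 0, "ry": 0, "rz": 0, "gripper": 0.0854}, {"dx": 0, "dy": 0, "dz": 0, "rx": 0, "ry": 0, "rz": 0, "gripper": 0.0854}, {"dx": 0.004, "dy": 0, "dz": 0.009, "rx": 0, "ry": 0, "rz": 0, "gripper": 0.0854}, {"dx": 0.004, "dy": 0, "dz": 0.009, "rx": 0, "ry": 0, "rz": 0, "gripper": 0.0854}, {"dx": 0.004, "dy": 0, "dz": 0.009, "rx": 0, "ry": 0, "rz": 0, "gripper": 0.0854}, {"dx": 0, "dy": 0, "dz": 0, "rx": 0, "ry": 0, "rz": 0, "gripper": 0.0854}]'

```text
t: 6.95
ee_pos: [528.3, -275.5, 45.7]
tcp_rot: [-3.134, -1.136, 0.342]
ft_force: [0.8, 0.2, 0.1]
grip_width: 1.001
gripper_force: 0.0
```

```bash
python3 st.py
python3 - <<'E'
from fit import *
from gen import *
C={n:cam(n) for n in ['side','wrist']};q,p,R=cur()
b=cv2.resize(C['side']['pixels'][120:225,260:400,::-1],(512,384)); cv2.imwrite('pics/m2.png',cv2.resize(np.hstack([C['wrist']['pixels'][:,:,::-1],b]),(800,300)))
for n in C:
    robot.read_camera(n); L_=robot.silhouettes(n,'cup')
    for d in L_[:1]: print(n,d['p'],d['extent'],fit(M['cup'],[(C[n],d['region'].astype(float))],[500,-287],False))
for k in (-60,-40,-20,0,8):
  print(k,[proj(C['wrist'],p+R@[0,w,k]).round().tolist() for w in (-42,42)])
E
```

```text
{'t': 6.95, 'joint_positions': [-1.052, 0.675, 2.217, 1.619, 1.109, -1.291], 'ee_pos': [528.265, -275.472, 45.667], 'tcp_rot': [-3.134, -1.136, 0.342], 'ft_force': [0.797, 0.225, 0.093], 'grip_width': 1.001, 'gripper_force': 0.0}
side 0.84 [308.2, 161.0, 332.4, 195.0] (array([ 500.4, -280.2]), np.float64(0.167))
wrist 0.64 [191.0, 178.7, 325.5, 353.9] (array([ 504.2, -286.2]), np.float64(0.081))
-60 [[156.0, 295.0], [354.0, 295.0]]
-40 [[168.0, 269.0], [342.0, 269.0]]
-20 [[177.0, 248.0], [332.0, 248.0]]
0 [[185.0, 232.0], [325.0, 232.0]]
8 [[188.0, 226.0], [322.0, 226.0]]
```

View pics/m2.png

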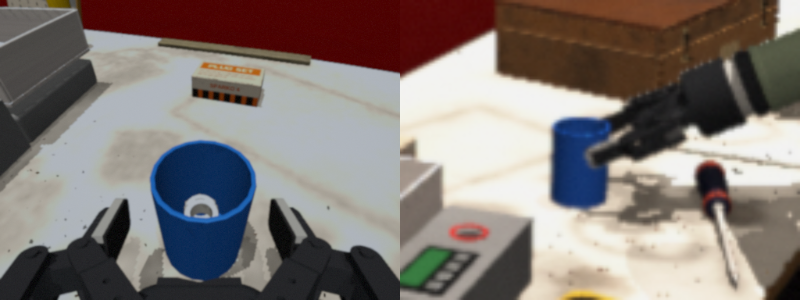

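The wrist half shows the open finger tips at about (156,256) full-scale, still about 8 mm short of the cup axis. The side half shows about 40 mm clear between cup and palm. I'll advance 20 mm more and close.

Request:
play_rows --series '[{"dx": 0.004, "dy": 0, "dz": 0.009, "rx": 0, "ry": 0, "rz": 0, "gripper": 0.0854}, {"dx": 0.004, "dy": 0, "dz": 0.009, "rx": 0, "ry": 0, "rz": 0, "gripper": 0.0854}, {"dx": 0, "dy": 0, "dz": 0, "rx": 0, "ry": 0, "rz": 0, "gripper": 0.04}, {"dx": 0, "dy": 0, "dz": 0, "rx": 0, "ry": 0, "rz": 0, "gripper": 0.03}, {"dx": 0, "dy": 0, "dz": 0, "rx": 0, "ry": 0, "rz": 0, "gripper": 0.03}, {"dx": 0, "dy": 0, "dz": 0, "rx": 0, "ry": 0, "rz": 0, "gripper": 0.03}, {"dx": 0, "dy": 0, "dz": 0, "rx": 0, "ry": 0, "rz": 0, "gripper": 0.03}, {"dx": 0, "dy": 0, "dz": 0, "rx": 0, "ry": 0, "rz": 0, "gripper": 0.03}]'

```text
t: 8.05
ee_pos: [545.6, -269.8, 45.5]
tcp_rot: [-3.132, -1.136, 0.338]
ft_force: [1.6, 1.6, 1.0]
grip_width: 0.7
gripper_force: 64.3
```

```bash
python3 st.py
```

```text
{'t': 8.05, 'joint_positions': [-1.012, 0.677, 2.208, 1.656, 1.098, -1.284], 'ee_pos': [545.638, -269.824, 45.501], 'tcp_rot': [-3.132, -1.136, 0.338], 'ft_force': [1.603, 1.593, 0.994], 'grip_width': 0.7, 'gripper_force': 64.297}
```

Gripped at 0.70 with 64 N. Next I plan the lift, the transport and the pour.

```bash
sed -i 's/+11\*z,R/+E*z,R/; s/^def pose/E=50\ndef pose/' plan.py
python3 - <<'E'
from gen import *
q,p,R=cur(); al2=np.radians(8)
for ph2 in np.radians([22]):
    d=np.array([np.sin(ph2),-np.cos(ph2),0]); gp=np.array([609,46,0])-32*d; gp[2]=190
    print(np.degrees(ph2),gp)
    lo=gp-[0,0,25]
    gen(p,R,q,[(p+[0,0,145],R),(np.array([580,-130,190]),pose(gp,ph2,al2,0,-1)[1]),pose(gp,ph2,al2,0,-1),pose(lo,ph2,al2,1.2,-1),pose(lo,ph2,al2,2.3,-1)])
E
```

```text
22.0 [597.01258901  75.66988335 190.        ]
--
[0.0329, -0.0001, -0.0153] [0.0, 0.0, 0.0]  
[0.0329, -0.0002, -0.0152] [0.0, 0.0, 0.0]  
[0.0328, -0.0001, -0.0153] [0.0, 0.0, 0.0]  
[0.0329, -0.0002, -0.0152] [0.0, 0.0, 0.0]  
   end [ 545.7 -269.8  190.5] [-1.01  0.39  2.12  1.46  1.1  -0.86]
[0.0082, -0.03, 0.0182] [0.009, 0.074, -0.004]  
[0.0069, -0.0297, 0.019] [0.009, 0.074, -0.003]  
[0.0056, -0.0296, 0.0198] [0.008, 0.073, -0.004]  
[0.0042, -0.0293, 0.0203] [0.009, 0.074, -0.003]  
   end [ 580. -130.  190.] [-0.81  0.53  2.39  1.91  1.35 -1.36]
[0.0021, -0.0307, 0.0237] [-0.0, -0.0, -0.0]  
[0.0022, -0.0307, 0.0236] [-0.0, -0.0, -0.0]  
--
[0.0021, -0.0308, 0.0237] [-0.0, -0.0, -0.0]  
[0.0022, -0.0307, 0.0237] [-0.0, -0.0, -0.0]  
[0.0021, -0.0307, 0.0236] [-0.0, -0.0, -0.0]  
[0.0021, -0.0307, 0.0237] [-0.0, -0.0, -0.0]  
   end [642.9  94.2 183. ] [-0.14  0.54  2.49  2.6   1.33 -1.51]
[-0.0027, -0.0, 0.0004] [-0.0, 0.0, 0.133]  
[-0.0028, 0.0004, 0.0004] [-0.0, 0.0, 0.133]  
[-0.0026, 0.0007, 0.0004] [-0.0, 0.0, 0.133]  
[-0.0026, 0.0011, 0.0003] [-0.0, 0.0, 0.133]  
[-0.0023, 0.0013, 0.0004] [-0.0, 0.0, 0.134]  
[-0.0022, 0.0017, 0.0004] [-0.0, 0.0, 0.133]  
--
[-0.0019, 0.002, 0.0004] [-0.0, 0.0, 0.134]  
[-0.0016, 0.0022, 0.0004] [-0.0, 0.0, 0.133]  
[-0.0014, 0.0024, 0.0004] [-0.0, 0.0, 0.134]  
   end [642.9  94.3 158. ] [-0.14  0.61  2.5   2.61  1.41 -0.36]
[0.0, 0.0, -0.0] [-0.0, 0.0, 0.137]  
[0.0, 0.0, -0.0] [-0.0, 0.0, 0.138]  
[0.0, 0.0, -0.0] [-0.0, 0.0, 0.137]  
[0.0, -0.0, -0.0] [-0.0, 0.0, 0.138]  
[0.0, -0.0, -0.0] [-0.0, 0.0, 0.137]  
[0.0, -0.0, -0.0] [0.0, 0.0, 0.138]  
[0.0, -0.0, -0.0] [0.0, 0.0, 0.137]  
--
[0.0, -0.0, -0.0] [0.0, 0.0, 0.138]  
   end [642.9  94.3 158. ] [-0.14  0.61  2.5   2.61  1.41  0.74]
```

Request:
play_rows --series '[{"dx": 0.01, "dy": 0, "dz": -0.005, "rx": 0, "ry": 0, "rz": 0, "gripper": 0.03}, {"dx": 0.03, "dy": 0, "dz": -0.014, "rx": 0, "ry": 0, "rz": 0, "gripper": 0.03}, {"dx": 0.033, "dy": 0, "dz": -0.015, "rx": 0, "ry": 0, "rz": 0, "gripper": 0.03}, {"dx": 0.033, "dy": 0, "dz": -0.015, "rx": 0, "ry": 0, "rz": 0, "gripper": 0.03}, {"dx": 0.026, "dy": 0, "dz": -0.012, "rx": 0, "ry": 0, "rz": 0, "gripper": 0.03}, {"dx": 0.0082, "dy": -0.03, "dz": 0.0182, "rx": 0.009, "ry": 0.074, "rz": -0.004, "gripper": 0.03}, {"dx": 0.0069, "dy": -0.03, "dz": 0.019, "rx": 0.009, "ry": 0.074, "rz": -0.003, "gripper": 0.03}, {"dx": 0.0056, "dy": -0.03, "dz": 0.02, "rx": 0.008, "ry": 0.073, "rz": -0.004, "gripper": 0.03}, {"dx": 0.0042, "dy": -0.029, "dz": 0.02, "rx": 0.009, "ry": 0.074, "rz": -0.003, "gripper": 0.03}]'

```text
t: 8.95
ee_pos: [579.8, -129.5, 189.3]
tcp_rot: [3.136, -1.43, 0.388]
ft_force: [0.3, 0.3, -3.6]
grip_width: 0.699
gripper_force: 65.8
```

Request:
play_rows --series '[{"dx": 0.002, "dy": -0.031, "dz": 0.024, "rx": 0, "ry": 0, "rz": 0, "gripper": 0.03}, {"dx": 0.002, "dy": -0.031, "dz": 0.024, "rx": 0, "ry": 0, "rz": 0, "gripper": 0.03}, {"dx": 0.002, "dy": -0.031, "dz": 0.024, "rx": 0, "ry": 0, "rz": 0, "gripper": 0.03}, {"dx": 0.002, "dy": -0.031, "dz": 0.024, "rx": 0, "ry": 0, "rz": 0, "gripper": 0.03}, {"dx": 0.002, "dy": -0.031, "dz": 0.024, "rx": 0, "ry": 0, "rz": 0, "gripper": 0.03}, {"dx": 0.002, "dy": -0.03, "dz": 0.023, "rx": 0, "ry": 0, "rz": 0, "gripper": 0.03}, {"dx": 0, "dy": 0, "dz": 0, "rx": 0, "ry": 0, "rz": 0, "gripper": 0.03}, {"dx": 0, "dy": 0, "dz": 0, "rx": 0, "ry": 0, "rz": 0, "gripper": 0.03}]'

```text
t: 9.75
ee_pos: [643.1, 96.5, 180.7]
tcp_rot: [-3.136, -1.427, 0.382]
ft_force: [0.2, -0.4, -2.2]
grip_width: 0.697
gripper_force: 66.1
```

```bash
python3 st.py
python3 - <<'E'
from fit import *
from gen import *
C={n:cam(n) for n in ['scene','side']};q,p,R=cur(); print('g',p-50*R[:,2], R[:,2])
a=cv2.resize(C['scene']['pixels'][110:260,180:380,::-1],(400,300)); b=cv2.resize(C['side']['pixels'][110:260,160:360,::-1],(400,300)); cv2.imwrite('pics/m3.png',np.hstack([a,b]))
E
```

```text
{'t': 9.75, 'joint_positions': [-0.137, 0.541, 2.489, 2.607, 1.331, -1.513], 'ee_pos': [643.111, 96.48, 180.65], 'tcp_rot': [-3.136, -1.427, 0.382], 'ft_force': [0.183, -0.379, -2.234], 'grip_width': 0.697, 'gripper_force': 66.144}
g [597.65613165  75.38899701 188.2910717 ] [ 0.91830812  0.36957117 -0.14187086]
```

View pics/m3.png

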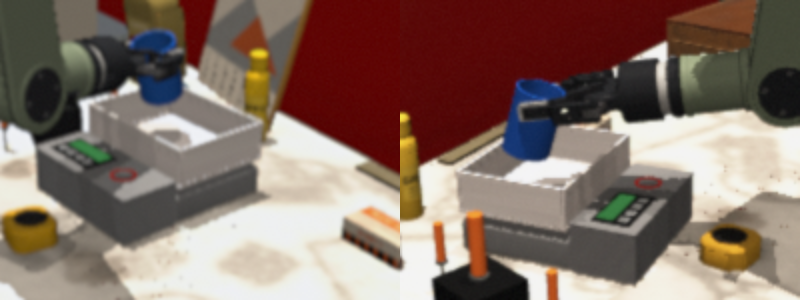

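The scene half shows the upright cup at (160,65), above the far side of the pan; the side half agrees. I'm pouring toward -y.

Request:
play_rows --series '[{"dx": -0.0027, "dy": 0, "dz": 0, "rx": 0, "ry": 0, "rz": 0.133, "gripper": 0.03}, {"dx": -0.0027, "dy": 0.0004, "dz": 0, "rx": 0, "ry": 0, "rz": 0.133, "gripper": 0.03}, {"dx": -0.0026, "dy": 0.0007, "dz": 0, "rx": 0, "ry": 0, "rz": 0.133, "gripper": 0.03}, {"dx": -0.0026, "dy": 0.001, "dz": 0, "rx": 0, "ry": 0, "rz": 0.133, "gripper": 0.03}, {"dx": -0.0023, "dy": 0.0013, "dz": 0, "rx": 0, "ry": 0, "rz": 0.133, "gripper": 0.03}, {"dx": -0.0022, "dy": 0.0017, "dz": 0, "rx": 0, "ry": 0, "rz": 0.133, "gripper": 0.03}, {"dx": -0.0019, "dy": 0.002, "dz": 0, "rx": 0, "ry": 0, "rz": 0.133, "gripper": 0.03}, {"dx": -0.0016, "dy": 0.0022, "dz": 0, "rx": 0, "ry": 0, "rz": 0.133, "gripper": 0.03}, {"dx": -0.0014, "dy": 0.0024, "dz": 0, "rx": 0, "ry": 0, "rz": 0.133, "gripper": 0.03}, {"dx": 0, "dy": 0, "dz": 0, "rx": 0, "ry": 0, "rz": 0.1, "gripper": 0.03}]'

```text
t: 10.85
ee_pos: [642.8, 89.6, 161.6]
tcp_rot: [-1.706, -0.27, -1.158]
ft_force: [1.4, -3.2, 9.3]
grip_width: 0.7
gripper_force: 66.8
```

Request:
play_rows --series '[{"dx": 0, "dy": 0, "dz": 0, "rx": 0, "ry": 0, "rz": 0.08, "gripper": 0.03}, {"dx": 0, "dy": 0, "dz": 0, "rx": 0, "ry": 0, "rz": 0.08, "gripper": 0.03}, {"dx": 0, "dy": 0, "dz": 0, "rx": 0, "ry": 0, "rz": 0.08, "gripper": 0.03}, {"dx": 0, "dy": 0, "dz": 0, "rx": 0, "ry": 0, "rz": 0.08, "gripper": 0.03}, {"dx": 0, "dy": 0, "dz": 0, "rx": 0, "ry": 0, "rz": 0.1, "gripper": 0.03}, {"dx": 0, "dy": 0, "dz": 0, "rx": 0, "ry": 0, "rz": 0.1, "gripper": 0.03}, {"dx": 0, "dy": 0, "dz": 0, "rx": 0, "ry": 0, "rz": 0.12, "gripper": 0.03}, {"dx": 0, "dy": 0, "dz": 0, "rx": 0, "ry": 0, "rz": 0.14, "gripper": 0.03}, {"dx": 0, "dy": 0, "dz": 0, "rx": 0, "ry": 0, "rz": 0.14, "gripper": 0.03}, {"dx": 0, "dy": 0, "dz": 0, "rx": 0, "ry": 0, "rz": 0.14, "gripper": 0.03}]'

```text
t: 11.85
ee_pos: [640.9, 90.9, 157.8]
tcp_rot: [-1.769, 0.782, -1.332]
ft_force: [0.0, 0.9, -1.1]
grip_width: 0.696
gripper_force: 66.5
```

Request:
play_rows --series '[{"dx": 0, "dy": 0, "dz": 0, "rx": 0, "ry": 0, "rz": 0.14, "gripper": 0.03}, {"dx": 0, "dy": 0, "dz": 0, "rx": 0, "ry": 0, "rz": 0, "gripper": 0.03}, {"dx": 0, "dy": 0, "dz": 0, "rx": 0, "ry": 0, "rz": 0, "gripper": 0.03}, {"dx": 0, "dy": 0, "dz": 0, "rx": 0, "ry": 0, "rz": 0, "gripper": 0.03}]'

```text
t: 12.25
ee_pos: [640.7, 92.7, 157.9]
tcp_rot: [-1.801, 0.912, -1.371]
ft_force: [-0.1, 0.4, -1.9]
grip_width: 0.699
gripper_force: 66.5
```

```bash
python3 st.py
python3 - <<'E'
from h import *
for n in ['scene','side','wrist']:
    c=cam(n)
    for d in robot.silhouettes(n,'nut0'):
        if d['p']>.2: 
            e=d['extent']; print(n,round(d['p'],2),e,onz(c,((e[0]+e[2])/2,(e[1]+e[3])/2),66).round())
    if n!='side': save(c,n+'_p.png')
E
```

```text
{'t': 12.25, 'joint_positions': [-0.146, 0.615, 2.51, 2.611, 1.416, 0.933], 'ee_pos': [640.674, 92.741, 157.852], 'tcp_rot': [-1.801, 0.912, -1.371], 'ft_force': [-0.094, 0.419, -1.888], 'grip_width': 0.699, 'gripper_force': 66.512}
side 0.58 [236.2, 194.4, 247.0, 199.9] [602.  15.  66.]
```

Run:
```python
from h import *
a=cv2.imread('pics/scene_p.png')[110:260,180:380]; b=cv2.imread('pics/wrist_p.png')
cv2.imwrite('pics/m4.png',np.hstack([cv2.resize(a,(400,300)),cv2.resize(b,(400,300))]))
```

```text
(no output)
```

View pics/m4.png

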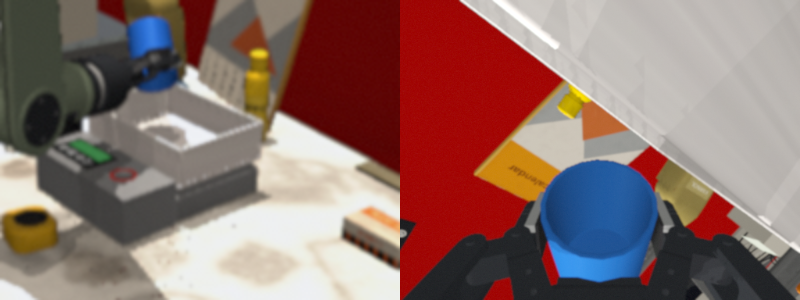

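The wrist half shows the tilted cup's inside is empty (600,215); in the scene half the bench round the pan is clean. Returning the cup to its spot.

Run:
```python
from gen import *
q,p,R=cur(); R0=Ro.from_euler('xyz',[-3.132,-1.136,.338]).as_matrix(); P0=np.array([545.6,-269.8,46.])
Rm=R@Ro.from_rotvec([0,0,-1.25]).as_matrix(); Rn=R@Ro.from_rotvec([0,0,-2.42]).as_matrix()
gen(p,R,q,[(p+[0,0,35],Rm),(np.array([640,60,200]),Rn),(np.array([570,-150,195]),R0),(P0+[0,0,140],R0),(P0+[0,0,14],R0),(P0,R0)])
```

```text
--
[-0.0031, -0.0023, -0.0005] [-0.0, -0.0, -0.139]  
[-0.0027, -0.0027, -0.0006] [-0.0, -0.0, -0.139]  
[-0.0023, -0.0031, -0.0005] [-0.0, -0.0, -0.139]  
[-0.0019, -0.0034, -0.0006] [-0.0, -0.0, -0.139]  
[-0.0014, -0.0036, -0.0005] [-0.0, -0.0, -0.139]  
[-0.0009, -0.0037, -0.0006] [-0.0, -0.0, -0.139]  
[-0.0003, -0.0038, -0.0005] [-0.0, 0.0, -0.139]  
[0.0001, -0.0039, -0.0005] [-0.0, 0.0, -0.138]  
[0.0008, -0.0038, -0.0006] [-0.0, 0.0, -0.139]  
   end [640.5  93.8 192.8] [-0.14  0.51  2.49  2.6   1.31 -0.25]
[0.0035, 0.0005, -0.0016] [0.0, 0.0, -0.13]  
--
[0.0033, 0.001, -0.0015] [-0.0, 0.0, -0.13]  
[0.0033, 0.0014, -0.0016] [-0.0, 0.0, -0.13]  
[0.003, 0.0019, -0.0015] [-0.0, -0.0, -0.13]  
[0.0027, 0.0022, -0.0016] [-0.0, -0.0, -0.13]  
[0.0024, 0.0025, -0.0016] [-0.0, 0.0, -0.13]  
[0.0021, 0.0028, -0.0015] [-0.0, -0.0, -0.13]  
[0.0017, 0.0031, -0.0016] [-0.0, -0.0, -0.13]  
[0.0013, 0.0033, -0.0015] [-0.0, -0.0, -0.13]  
   end [640.  60. 200.] [-0.25  0.49  2.47  2.49  1.28 -1.38]
[-0.002, 0.0283, -0.0236] [-0.008, -0.049, -0.01]  
[-0.0034, 0.0285, -0.0232] [-0.008, 
[... 204 characters left out ...]
] [-0.008, -0.049, -0.011]  
   end [ 570. -150.  195.] [-0.79  0.3   2.28  1.69  0.97 -0.94]
[-0.0087, 0.0261, -0.0135] [0.0, 0.0, 0.0]  
[-0.0086, 0.0261, -0.0135] [0.0, 0.0, 0.0]  
[-0.0087, 0.0262, -0.0135] [0.0, 0.0, 0.0]  
[-0.0086, 0.0261, -0.0136] [0.0, 0.0, 0.0]  
   end [ 545.6 -269.8  186. ] [-1.01  0.4   2.12  1.47  1.1  -0.87]
[-0.0286, 0.0001, 0.0133] [0.0, 0.0, 0.0]  
[-0.0285, 0.0001, 0.0133] [0.0, 0.0, 0.0]  
--
[-0.0286, 0.0001, 0.0132] [0.0, 0.0, 0.0]  
[-0.0286, 0.0001, 0.0133] [0.0, 0.0, 0.0]  
   end [ 545.6 -269.8   60. ] [-1.01  0.65  2.2   1.64  1.1  -1.24]
[-0.0127, 0.0001, 0.0059] [0.0, 0.0, 0.0]  
   end [ 545.6 -269.8   46. ] [-1.01  0.68  2.21  1.66  1.1  -1.28]
```

Request:
play_rows --series '[{"dx": -0.0031, "dy": -0.0023, "dz": -0.0005, "rx": 0, "ry": 0, "rz": -0.139, "gripper": 0.03}, {"dx": -0.0027, "dy": -0.0027, "dz": -0.0005, "rx": 0, "ry": 0, "rz": -0.139, "gripper": 0.03}, {"dx": -0.0023, "dy": -0.003, "dz": -0.0005, "rx": 0, "ry": 0, "rz": -0.139, "gripper": 0.03}, {"dx": -0.0019, "dy": -0.0034, "dz": -0.0005, "rx": 0, "ry": 0, "rz": -0.139, "gripper": 0.03}, {"dx": -0.0014, "dy": -0.0036, "dz": -0.0005, "rx": 0, "ry": 0, "rz": -0.139, "gripper": 0.03}, {"dx": -0.001, "dy": -0.0037, "dz": -0.0005, "rx": 0, "ry": 0, "rz": -0.139, "gripper": 0.03}, {"dx": 0, "dy": -0.0038, "dz": -0.0005, "rx": 0, "ry": 0, "rz": -0.139, "gripper": 0.03}, {"dx": 0, "dy": -0.0039, "dz": -0.0005, "rx": 0, "ry": 0, "rz": -0.138, "gripper": 0.03}, {"dx": 0.0008, "dy": -0.0038, "dz": -0.0005, "rx": 0, "ry": 0, "rz": -0.139, "gripper": 0.03}, {"dx": 0.0035, "dy": 0.0005, "dz": -0.0016, "rx": 0, "ry": 0, "rz": -0.13, "gripper": 0.03}]'

```text
t: 13.55
ee_pos: [640.6, 90.8, 194.0]
tcp_rot: [-1.726, -0.455, -1.117]
ft_force: [0.2, 0.1, -1.1]
grip_width: 0.7
gripper_force: 66.5
```

Request:
play_rows --series '[{"dx": 0.0033, "dy": 0.001, "dz": -0.0015, "rx": 0, "ry": 0, "rz": -0.13, "gripper": 0.03}, {"dx": 0.0033, "dy": 0.0014, "dz": -0.0016, "rx": 0, "ry": 0, "rz": -0.13, "gripper": 0.03}, {"dx": 0.003, "dy": 0.002, "dz": -0.0015, "rx": 0, "ry": 0, "rz": -0.13, "gripper": 0.03}, {"dx": 0.0027, "dy": 0.0022, "dz": -0.0016, "rx": 0, "ry": 0, "rz": -0.13, "gripper": 0.03}, {"dx": 0.0024, "dy": 0.0025, "dz": -0.0016, "rx": 0, "ry": 0, "rz": -0.13, "gripper": 0.03}, {"dx": 0.002, "dy": 0.0028, "dz": -0.0015, "rx": 0, "ry": 0, "rz": -0.13, "gripper": 0.03}, {"dx": 0.0017, "dy": 0.003, "dz": -0.0016, "rx": 0, "ry": 0, "rz": -0.13, "gripper": 0.03}, {"dx": 0.0013, "dy": 0.0033, "dz": -0.0015, "rx": 0, "ry": 0, "rz": -0.13, "gripper": 0.03}, {"dx": 0, "dy": 0, "dz": 0, "rx": 0, "ry": 0, "rz": 0, "gripper": 0.03}]'

```text
t: 14.45
ee_pos: [640.4, 59.8, 199.8]
tcp_rot: [-2.641, -1.411, -0.122]
ft_force: [1.1, 0.1, -0.8]
grip_width: 0.698
gripper_force: 66.5
```

```bash
python3 st.py
python3 - <<'E'
from gen import *
q,p,R=cur(); R0=Ro.from_euler('xyz',[-3.132,-1.136,.338]).as_matrix(); P0=np.array([545.6,-269.8,46.])
gen(p,R,q,[(np.array([570,-150,195]),R0),(P0+[0,0,140],R0),(P0+[0,0,14],R0),(P0,R0)])
E
```

```text
{'t': 14.45, 'joint_positions': [-0.247, 0.488, 2.471, 2.487, 1.285, -1.382], 'ee_pos': [640.409, 59.835, 199.805], 'tcp_rot': [-2.641, -1.411, -0.122], 'ft_force': [1.086, 0.122, -0.826], 'grip_width': 0.698, 'gripper_force': 66.459}
--
[-0.002, 0.0283, -0.0236] [-0.008, -0.049, -0.01]  
[-0.0034, 0.0284, -0.0233] [-0.008, -0.049, -0.01]  
[-0.0048, 0.0286, -0.0229] [-0.008, -0.049, -0.011]  
[-0.0062, 0.0287, -0.0223] [-0.007, -0.049, -0.01]  
[-0.0076, 0.0287, -0.0218] [-0.008, -0.049, -0.011]  
[-0.009, 0.0289, -0.0212] [-0.007, -0.048, -0.01]  
   end [ 570. -150.  195.] [-0.79  0.3   2.28  1.69  0.98 -0.94]
[-0.0086, 0.0261, -0.0135] [-0.0, -0.0, -0.0]  
[-0.0087, 0.0261, -0.0136] [-0.0, -0.0, -0.0]  
[-0.0086, 0.0261, -0.0135] [-0.0, -0.0, -0.0]  
[-0.0086, 0.0261, -0.0135] [-0.0, -0.0, -0.0]  
   end [ 545.6 -269.8  186. ] [-1.01  0.4   2.12  1.47  1.1  -0.87]
--
[-0.0286, 0.0001, 0.0133] [-0.0, -0.0, -0.0]  
[-0.0286, 0.0002, 0.0132] [-0.0, -0.0, -0.0]  
[-0.0285, 0.0001, 0.0133] [-0.0, -0.0, -0.0]  
[-0.0286, 0.0002, 0.0132] [-0.0, -0.0, -0.0]  
   end [ 545.6 -269.8   60. ] [-1.01  0.65  2.2   1.64  1.1  -1.24]
[-0.0127, 0.0, 0.0059] [-0.0, -0.0, -0.0]  
   end [ 545.6 -269.8   46. ] [-1.01  0.68  2.21  1.66  1.1  -1.28]
```

Request:
play_rows --series '[{"dx": -0.002, "dy": 0.0283, "dz": -0.0236, "rx": -0.008, "ry": -0.049, "rz": -0.01, "gripper": 0.03}, {"dx": -0.0034, "dy": 0.0284, "dz": -0.0233, "rx": -0.008, "ry": -0.049, "rz": -0.01, "gripper": 0.03}, {"dx": -0.0048, "dy": 0.0286, "dz": -0.0229, "rx": -0.008, "ry": -0.049, "rz": -0.011, "gripper": 0.03}, {"dx": -0.0062, "dy": 0.0287, "dz": -0.0223, "rx": -0.007, "ry": -0.049, "rz": -0.01, "gripper": 0.03}, {"dx": -0.0076, "dy": 0.0287, "dz": -0.0218, "rx": -0.008, "ry": -0.049, "rz": -0.011, "gripper": 0.03}, {"dx": -0.009, "dy": 0.0289, "dz": -0.0212, "rx": -0.007, "ry": -0.048, "rz": -0.01, "gripper": 0.03}, {"dx": -0.0086, "dy": 0.0261, "dz": -0.0135, "rx": 0, "ry": 0, "rz": 0, "gripper": 0.03}, {"dx": -0.0087, "dy": 0.0261, "dz": -0.0135, "rx": 0, "ry": 0, "rz": 0, "gripper": 0.03}, {"dx": -0.0086, "dy": 0.0261, "dz": -0.0135, "rx": 0, "ry": 0, "rz": 0, "gripper": 0.03}, {"dx": -0.0086, "dy": 0.0261, "dz": -0.0135, "rx": 0, "ry": 0, "rz": 0, "gripper": 0.03}]'

```text
t: 15.45
ee_pos: [545.2, -270.0, 185.7]
tcp_rot: [-3.123, -1.136, 0.33]
ft_force: [0.8, 1.2, -1.2]
grip_width: 0.696
gripper_force: 66.6
```

Request:
play_rows --series '[{"dx": -0.0286, "dy": 0, "dz": 0.0133, "rx": 0, "ry": 0, "rz": 0, "gripper": 0.03}, {"dx": -0.0286, "dy": 0, "dz": 0.0133, "rx": 0, "ry": 0, "rz": 0, "gripper": 0.03}, {"dx": -0.0286, "dy": 0, "dz": 0.0133, "rx": 0, "ry": 0, "rz": 0, "gripper": 0.03}, {"dx": -0.0286, "dy": 0, "dz": 0.0133, "rx": 0, "ry": 0, "rz": 0, "gripper": 0.03}, {"dx": 0, "dy": 0, "dz": 0, "rx": 0, "ry": 0, "rz": 0, "gripper": 0.03}, {"dx": 0, "dy": 0, "dz": 0, "rx": 0, "ry": 0, "rz": 0, "gripper": 0.03}]'

```text
t: 16.05
ee_pos: [545.9, -268.5, 60.0]
tcp_rot: [-3.124, -1.137, 0.331]
ft_force: [0.1, -0.4, -0.9]
grip_width: 0.697
gripper_force: 66.5
```

```bash
python3 st.py
python3 - <<'E'
from fit import *
from gen import *
c=cam('side'); d=robot.silhouettes('side','cup')[0]; print(d['p'],d['extent'])
r=d['region'].astype(np.uint8); ys,xs=np.nonzero(r)
for z in (0,14,20):
    P=[cyl(31,z,z+85)]; print(z,fit(P,[(c,r.astype(float))],[503,-286],False))
E
```

```text
{'t': 16.05, 'joint_positions': [-1.011, 0.646, 2.204, 1.639, 1.097, -1.242], 'ee_pos': [545.899, -268.527, 60.047], 'tcp_rot': [-3.124, -1.137, 0.331], 'ft_force': [0.12, -0.393, -0.861], 'grip_width': 0.697, 'gripper_force': 66.45}
0.97 [311.0, 156.3, 329.8, 189.9]
0 (array([ 517.6, -316.1]), np.float64(0.233))
14 (array([ 503.2, -284.8]), np.float64(0.244))
20 (array([ 496.7, -268.8]), np.float64(0.255))
```

Request:
play_rows --series '[{"dx": -0.006, "dy": 0, "dz": 0.0028, "rx": 0, "ry": 0, "rz": 0, "gripper": 0.03}, {"dx": -0.0055, "dy": 0, "dz": 0.0026, "rx": 0, "ry": 0, "rz": 0, "gripper": 0.03}, {"dx": 0, "dy": 0, "dz": 0, "rx": 0, "ry": 0, "rz": 0, "gripper": 0.03}, {"dx": 0, "dy": 0, "dz": 0, "rx": 0, "ry": 0, "rz": 0, "gripper": 0.03}]'

```text
t: 16.55
ee_pos: [545.7, -268.9, 47.1]
tcp_rot: [-3.131, -1.136, 0.337]
ft_force: [-0.8, -1.0, -0.8]
grip_width: 0.697
gripper_force: 66.5
```

Request:
play_rows --series '[{"dx": -0.0015, "dy": 0, "dz": 0.0007, "rx": 0, "ry": 0, "rz": 0, "gripper": 0.03}, {"dx": 0, "dy": 0, "dz": 0, "rx": 0, "ry": 0, "rz": 0, "gripper": 0.03}, {"dx": 0, "dy": 0, "dz": 0, "rx": 0, "ry": 0, "rz": 0, "gripper": 0.03}]'

```text
t: 16.85
ee_pos: [545.8, -269.0, 45.6]
tcp_rot: [-3.132, -1.136, 0.338]
ft_force: [0.1, -0.2, -0.0]
grip_width: 0.7
gripper_force: 66.6
```

Request:
play_rows --series '[{"dx": 0, "dy": 0, "dz": 0, "rx": 0, "ry": 0, "rz": 0, "gripper": 0.0854}, {"dx": 0, "dy": 0, "dz": 0, "rx": 0, "ry": 0, "rz": 0, "gripper": 0.0854}, {"dx": 0, "dy": 0, "dz": 0, "rx": 0, "ry": 0, "rz": 0, "gripper": 0.0854}, {"dx": 0, "dy": 0, "dz": 0, "rx": 0, "ry": 0, "rz": 0, "gripper": 0.0854}, {"dx": 0, "dy": 0, "dz": 0, "rx": 0, "ry": 0, "rz": 0, "gripper": 0.0854}, {"dx": 0, "dy": 0, "dz": -0.015, "rx": 0, "ry": 0, "rz": 0, "gripper": 0.0854}, {"dx": 0, "dy": 0, "dz": -0.03, "rx": 0, "ry": 0, "rz": 0, "gripper": 0.0854}, {"dx": 0, "dy": 0, "dz": -0.04, "rx": 0, "ry": 0, "rz": 0, "gripper": 0.0854}, {"dx": 0, "dy": 0, "dz": -0.04, "rx": 0, "ry": 0, "rz": 0, "gripper": 0.0854}]'

```text
t: 17.75
ee_pos: [438.1, -307.4, 98.4]
tcp_rot: [-3.129, -1.136, 0.337]
ft_force: [0.3, -1.3, 0.4]
grip_width: 0.998
gripper_force: 0.0
```

```bash
python3 st.py
python3 - <<'E'
from fit import *
from gen import *
C={n:cam(n) for n in ['scene','side','wrist']}
for n in C:
    robot.read_camera(n); d=robot.silhouettes(n,'cup')[0]; print(n,d['p'],d['extent'],fit(M['cup'],[(C[n],d['region'].astype(float))],[503,-286],False))
# stylus + stand fits
obs=[]
for n in ['scene','side']:
    h=cv2.cvtColor(C[n]['pixels'],cv2.COLOR_RGB2HSV); o=((h[...,0]>4)&(h[...,0]<17)&(h[...,1]>140)&(h[...,2]>90)).astype(np.uint8)
    box_={'scene':(200,130,212,165),'side':(190,212,206,252)}[n]; m=np.zeros_like(o); m[box_[1]:box_[3],box_[0]:box_[2]]=o[box_[1]:box_[3],box_[0]:box_[2]]
    obs.append((C[n],m.astype(float)))
print('handle',fit(M['handle'],obs,[538,282],False),[fit(M['handle'],[o],[538,282],False) for o in obs])
E
```

```text
{'t': 17.75, 'joint_positions': [-1.268, 0.556, 2.217, 1.362, 1.184, -1.166], 'ee_pos': [438.094, -307.448, 98.358], 'tcp_rot': [-3.129, -1.136, 0.337], 'ft_force': [0.272, -1.277, 0.392], 'grip_width': 0.998, 'gripper_force': 0.0}Traceback (most recent call last):
  File "<stdin>", line 5, in <module>
IndexError: list index out of range
```

Run:
```python
from fit import *
from gen import *
C={n:cam(n) for n in ['scene','side','wrist']}
for n in C:
    robot.read_camera(n)
    for d in robot.silhouettes(n,'cup')[:1]: print(n,d['p'],d['extent'],fit(M['cup'],[(C[n],d['region'].astype(float))],[503,-286],False))
obs=[]
for n in ['scene','side']:
    h=cv2.cvtColor(C[n]['pixels'],cv2.COLOR_RGB2HSV); o=((h[...,0]>4)&(h[...,0]<17)&(h[...,1]>140)&(h[...,2]>90)).astype(np.uint8)
    b={'scene':(200,130,212,165),'side':(190,212,206,252)}[n]; m=np.zeros_like(o); m[b[1]:b[3],b[0]:b[2]]=o[b[1]:b[3],b[0]:b[2]]
    print(n,m.sum()); obs.append((C[n],m.astype(float)))
print('handle',[fit(M['handle'],[o],[538,282],False) for o in obs if o[1].sum()>20], fit(M['handle'],obs,[538,282],False))
```

```text
scene 0.92 [297.8, 229.0, 325.7, 278.1] (array([ 503.1, -285.1]), np.float64(0.171))
side 0.89 [310.5, 161.7, 332.9, 194.3] (array([ 498.6, -278.4]), np.float64(0.082))
wrist 0.62 [218.1, 151.6, 296.1, 270.0] (array([ 501.9, -284.9]), np.float64(0.019))
scene 124
side 265
handle [(array([540. , 278.2]), np.float64(0.232)), (array([541.4, 277.7]), np.float64(0.114))] (array([540.3, 278.8]), np.float64(0.173))
```

The cup stands upright at about (502,-285). Next: swing back to tool-down, then go above the stand.

Run:
```python
from gen import *
from h import *
c=cam('side'); s=cam('scene')
print('neigh side',onz(c,(238,279),0).round(),onz(c,(181,246),0).round(),'scene',onz(s,(183,184),0).round())
q,p,R=cur()
Rd=Ro.from_euler('xyz',[np.pi,0,np.pi/2]).as_matrix(); R2=Ro.from_euler('xyz',[2.73,-.193,1.157]).as_matrix()
gen(p,R,q,[(np.array([420,-290,240]),R),(np.array([510,-118,320]),R2),(np.array([560,60,300]),Rd)],v=45)
```

```text
neigh side [454. 263.   0.] [655. 211.   0.] scene [453. 270.   0.]
--
[0.0309, -0.0059, -0.0177] [0.0, 0.0, 0.0]  
[0.0309, -0.0059, -0.0177] [0.0, 0.0, 0.0]  
[0.0309, -0.0059, -0.0178] [0.0, 0.0, 0.0]  
[0.0309, -0.0059, -0.0177] [0.0, 0.0, 0.0]  
   end [ 420.  -290.1  240. ] [-1.3   0.26  2.14  1.22  1.3  -0.8 ]
[0.0165, -0.0164, 0.0121] [0.018, -0.091, -0.103]  
[0.0192, -0.0144, 0.0107] [0.018, -0.091, -0.103]  
[0.0215, -0.0121, 0.0091] [0.018, -0.091, -0.103]  
[0.0233, -0.0097, 0.0072] [0.018, -0.091, -0.103]  
[0.0247, -0.0071, 0.0052] [0.018, -0.091, -0.103]  
[0.0257, -0.0044, 0.003] [0.018, -0.091, -0.102]  
--
[0.0262, -0.0017, 0.0008] [0.019, -0.091, -0.103]  
[0.0262, 0.001, -0.0017] [0.018, -0.091, -0.102]  
   end [ 510. -118.  320.] [-0.35 -0.05  1.8   0.18  0.97  0.04]
[0.0352, -0.0091, 0.008] [0.089, -0.021, -0.089]  
[0.0359, -0.0053, 0.0078] [0.089, -0.02, -0.089]  
[0.0364, -0.0013, 0.0074] [0.089, -0.021, -0.09]  
[0.0365, 0.0026, 0.0066] [0.089, -0.02, -0.089]  
[0.0363, 0.0063, 0.0055] [0.089, -0.021, -0.09]  
   end [560.  60. 300.] [ 0.09  0.26  1.41 -0.    1.47  0.09]
```

Request:
play_rows --series '[{"dx": 0.031, "dy": -0.006, "dz": -0.018, "rx": 0, "ry": 0, "rz": 0, "gripper": 0.0854}, {"dx": 0.031, "dy": -0.006, "dz": -0.018, "rx": 0, "ry": 0, "rz": 0, "gripper": 0.0854}, {"dx": 0.031, "dy": -0.006, "dz": -0.018, "rx": 0, "ry": 0, "rz": 0, "gripper": 0.0854}, {"dx": 0.031, "dy": -0.006, "dz": -0.018, "rx": 0, "ry": 0, "rz": 0, "gripper": 0.0854}, {"dx": 0.0165, "dy": -0.0164, "dz": 0.0121, "rx": 0.018, "ry": -0.091, "rz": -0.103, "gripper": 0.06}, {"dx": 0.019, "dy": -0.0144, "dz": 0.0107, "rx": 0.018, "ry": -0.091, "rz": -0.103, "gripper": 0.06}, {"dx": 0.0215, "dy": -0.012, "dz": 0.009, "rx": 0.018, "ry": -0.091, "rz": -0.103, "gripper": 0.05}, {"dx": 0.0233, "dy": -0.0097, "dz": 0.0072, "rx": 0.018, "ry": -0.091, "rz": -0.103, "gripper": 0.05}, {"dx": 0.0247, "dy": -0.007, "dz": 0.005, "rx": 0.018, "ry": -0.091, "rz": -0.103, "gripper": 0.05}, {"dx": 0.0257, "dy": -0.0044, "dz": 0.003, "rx": 0.018, "ry": -0.091, "rz": -0.102, "gripper": 0.05}]'

```text
t: 19.55
ee_pos: [486.2, -160.8, 302.2]
tcp_rot: [2.728, -0.437, 1.038]
ft_force: [0.1, -0.7, -0.9]
grip_width: 0.585
gripper_force: 0.0
```

Request:
play_rows --series '[{"dx": 0.026, "dy": -0.0017, "dz": 0.0008, "rx": 0.019, "ry": -0.091, "rz": -0.103, "gripper": 0.05}, {"dx": 0.026, "dy": 0.001, "dz": -0.0017, "rx": 0.018, "ry": -0.091, "rz": -0.102, "gripper": 0.05}, {"dx": 0.0352, "dy": -0.009, "dz": 0.008, "rx": 0.089, "ry": -0.021, "rz": -0.089, "gripper": 0.05}, {"dx": 0.0359, "dy": -0.0053, "dz": 0.0078, "rx": 0.089, "ry": -0.02, "rz": -0.089, "gripper": 0.05}, {"dx": 0.0364, "dy": -0.0013, "dz": 0.0074, "rx": 0.089, "ry": -0.021, "rz": -0.09, "gripper": 0.05}, {"dx": 0.0365, "dy": 0.0026, "dz": 0.0066, "rx": 0.089, "ry": -0.02, "rz": -0.089, "gripper": 0.05}, {"dx": 0.0363, "dy": 0.0063, "dz": 0.0055, "rx": 0.089, "ry": -0.021, "rz": -0.09, "gripper": 0.05}, {"dx": 0, "dy": 0, "dz": 0, "rx": 0, "ry": 0, "rz": 0, "gripper": 0.05}]'

```text
t: 20.35
ee_pos: [560.9, 63.8, 297.6]
tcp_rot: [-3.136, -0.001, 1.577]
ft_force: [-0.0, -0.5, 0.0]
grip_width: 0.589
gripper_force: 0.0
```

```bash
python3 st.py
python3 - <<'E'
from gen import *
from h import *
c=cam('wrist'); save(c,'w3.png')
for d in robot.silhouettes('wrist','nut0'):
    if d['p']>.15: e=d['extent']; print(round(d['p'],2),e.round() if hasattr(e,'round') else e,onz(c,((e[0]+e[2])/2,(e[1]+e[3])/2),68).round())
q,p,R=cur(); Rd=Ro.from_euler('xyz',[np.pi,0,np.pi/2]).as_matrix()
gen(p,R,q,[(np.array([540,240,250]),Rd)],v=45)
E
```

```text
{'t': 20.35, 'joint_positions': [0.092, 0.263, 1.408, 0.002, 1.477, 0.085], 'ee_pos': [560.896, 63.798, 297.627], 'tcp_rot': [-3.136, -0.001, 1.577], 'ft_force': [-0.041, -0.468, 0.014], 'grip_width': 0.589, 'gripper_force': 0.0}
0.76 [294.1, 214.0, 304.9, 237.1] [624. -39.  68.]
0.65 [238.0, 175.9, 260.4, 196.1] [553.  19.  68.]
0.63 [285.5, 184.5, 302.7, 205.3] [614.   7.  68.]
0.51 [257.0, 213.7, 272.9, 235.1] [575. -37.  68.]
0.47 [205.1, 318.9, 237.0, 354.1] [ 508. -238.   68.]
0.46 [255.1, 163.4, 278.4, 187.3] [576.  34.  68.]
--
[0.036, -0.0037, 0.0099] [-0.001, 0.0, 0.0]  
[0.036, -0.0036, 0.0098] [-0.001, 0.0, 0.0]  
[0.036, -0.0037, 0.0099] [-0.0, 0.0, 0.0]  
[0.036, -0.0037, 0.0098] [-0.001, 0.0, 0.001]  
[0.0361, -0.0037, 0.0099] [-0.0, 0.001, 0.0]  
   end [540. 240. 250.] [0.4  0.32 1.44 0.   1.38 0.4 ]
```

View pics/w3.png

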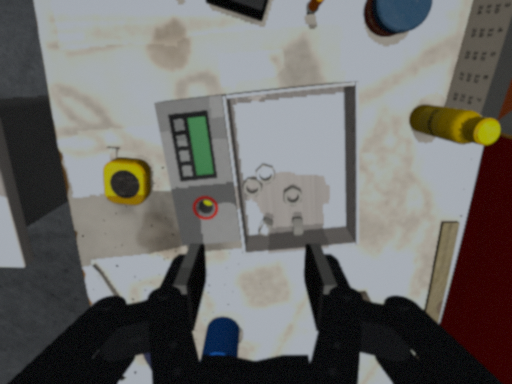

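All five nuts show inside the pan at (265,172), (252,185), (293,194), (266,224) and (298,225). The cup stands at (222,338). On to the stand.

Request:
play_rows --series '[{"dx": 0.036, "dy": -0.0037, "dz": 0.0049, "rx": -0.001, "ry": 0, "rz": 0, "gripper": 0.05}, {"dx": 0.036, "dy": -0.0037, "dz": 0.0048, "rx": -0.001, "ry": 0, "rz": 0, "gripper": 0.05}, {"dx": 0.036, "dy": -0.0037, "dz": 0.005, "rx": -0.001, "ry": 0, "rz": -0.001, "gripper": 0.05}, {"dx": 0.036, "dy": -0.0037, "dz": 0.005, "rx": -0.001, "ry": 0, "rz": -0.002, "gripper": 0.05}, {"dx": 0.02, "dy": -0.0037, "dz": 0.005, "rx": 0, "ry": 0, "rz": -0.002, "gripper": 0.05}, {"dx": 0, "dy": 0, "dz": 0, "rx": 0, "ry": 0, "rz": 0, "gripper": 0.05}, {"dx": 0, "dy": 0, "dz": 0, "rx": 0, "ry": 0, "rz": 0, "gripper": 0.05}]'

```text
t: 21.15
ee_pos: [539.7, 221.7, 276.7]
tcp_rot: [3.137, 0.001, 1.575]
ft_force: [0.0, -0.5, -0.2]
grip_width: 0.586
gripper_force: 0.0
```

```bash
cat > ring.py <<'E'
from h import *
def ring(c):
    h=cv2.cvtColor(c['pixels'],cv2.COLOR_RGB2HSV); u,v=proj(c,(492.5,-12.8,68))
    m=(((h[...,0]<8)|(h[...,0]>172))&(h[...,1]>110)&(h[...,2]>80)); yy,xx=np.mgrid[:384,:512]; m&=np.hypot(xx-u,yy-v)<35
    ys,xs=np.nonzero(m)
    if len(xs)<30: return None
    return onz(c,cv2.fitEllipse(np.c_[xs,ys].astype(np.float32))[0],68).round(1)
E
python3 st.py
python3 - <<'E'
from gen import *
from h import *
from ring import ring
c=cam('wrist'); h=cv2.cvtColor(c['pixels'],cv2.COLOR_RGB2HSV); o=((h[...,0]>4)&(h[...,0]<17)&(h[...,1]>140)&(h[...,2]>90)).astype(np.uint8)
k,l,st,ce=cv2.connectedComponentsWithStats(o)
for i in range(1,k):
    if st[i,4]>30: print(st[i],ce[i].round(1))
print('expected top',proj(c,(540.5,278.5,135)),'bottom',proj(c,(540.5,278.5,63)),'size px 9mm',proj(c,(549.5,278.5,135)))
print('ring',ring(c))
for d in robot.silhouettes('wrist','stand')[:2]+robot.silhouettes('wrist','stylus')[:4]: print(d['p'],d['extent'])
E
```

```text
{'t': 21.15, 'joint_positions': [0.372, 0.296, 1.413, -0.002, 1.429, 0.368], 'ee_pos': [539.748, 221.749, 276.721], 'tcp_rot': [3.137, 0.001, 1.575], 'ft_force': [0.047, -0.529, -0.214], 'grip_width': 0.586, 'gripper_force': 0.0}
[247 102  18   9  40] [255.9 104.8]
[320 134  10  11  48] [323.9 137.6]
expected top [254.38116093 113.6712638 ] bottom [254.19111442 108.25367269] size px 9mm [263.64161997 113.71735907]
ring [492.7 -13.   68. ]
0.93 [216.4, 70.5, 294.6, 145.9]
0.72 [245.6, 99.6, 263.4, 123.3]
0.64 [172.0, 105.3, 190.2, 122.7]
0.48 [317.2, 132.5, 338.6, 147.3]
```

Request:
play_rows --series '[{"dx": 0.028, "dy": 0.0004, "dz": 0.03, "rx": 0.004, "ry": 0, "rz": 0, "gripper": 0.05}, {"dx": 0.0288, "dy": 0.0004, "dz": 0.03, "rx": 0, "ry": 0, "rz": 0, "gripper": 0.05}, {"dx": 0, "dy": 0, "dz": 0.017, "rx": 0, "ry": 0, "rz": 0, "gripper": 0.05}, {"dx": 0, "dy": 0, "dz": 0, "rx": 0, "ry": 0, "rz": 0, "gripper": 0.05}, {"dx": 0, "dy": 0, "dz": 0, "rx": 0, "ry": 0, "rz": 0, "gripper": 0.05}]'

```text
t: 21.8
ee_pos: [541.4, 279.2, 199.7]
tcp_rot: [3.141, 0.0, 1.574]
ft_force: [-0.6, 0.3, 0.4]
grip_width: 0.586
gripper_force: 0.0
```

```bash
python3 st.py
python3 - <<'E'
from h import *
c=cam('wrist')
for d in robot.silhouettes('wrist','stylus')[:3]: print(d['p'],d['extent'])
for P in [(540.5,278.5),(540.5,281.5),(538,278.5)]: print(P,proj(c,P+(135,)),proj(c,(P[0]+9,P[1],135)),proj(c,(P[0]+9,P[1],63)))
E
```

```text
{'t': 21.8, 'joint_positions': [0.457, 0.375, 1.487, -0.0, 1.28, 0.454], 'ee_pos': [541.407, 279.155, 199.738], 'tcp_rot': [3.141, 0.0, 1.574], 'ft_force': [-0.597, 0.295, 0.439], 'grip_width': 0.586, 'gripper_force': 0.0}
0.76 [153.9, 161.8, 182.4, 195.7]
0.75 [326.9, 189.7, 352.9, 222.5]
0.64 [244.8, 158.3, 266.0, 207.1]
(540.5, 278.5) [252.59754734 196.09785228] [263.8865094  196.14783052] [261.92314093 172.14687124]
(540.5, 281.5) [252.60715149 192.54157038] [263.9403809  192.59206973] [261.95895216 169.28027196]
(538, 278.5) [249.46147291 196.08388339] [260.75096785 196.13399693] [259.45710502 172.13536438]
```

Request:
play_rows --series '[{"dx": -0.0005, "dy": 0, "dz": 0.03, "rx": 0, "ry": 0, "rz": 0, "gripper": 0.05}, {"dx": 0, "dy": 0, "dz": 0.03, "rx": 0, "ry": 0, "rz": 0, "gripper": 0.05}, {"dx": 0, "dy": 0, "dz": 0.03, "rx": 0, "ry": 0, "rz": 0, "gripper": 0.05}, {"dx": 0, "dy": 0, "dz": 0.02, "rx": 0, "ry": 0, "rz": 0, "gripper": 0.05}, {"dx": 0, "dy": 0, "dz": 0.01, "rx": 0, "ry": 0, "rz": 0, "gripper": 0.05}, {"dx": 0, "dy": 0, "dz": 0.008, "rx": 0, "ry": 0, "rz": 0, "gripper": 0.05}, {"dx": 0, "dy": 0, "dz": 0, "rx": 0, "ry": 0, "rz": 0, "gripper": 0.05}]'

```text
t: 22.6
ee_pos: [541.1, 279.3, 71.3]
tcp_rot: [3.142, 0.0, 1.575]
ft_force: [-1.1, -0.4, -0.0]
grip_width: 0.586
gripper_force: 0.0
```

Request:
play_rows --series '[{"dx": 0, "dy": 0, "dz": 0, "rx": 0, "ry": 0, "rz": 0, "gripper": 0.005}, {"dx": 0, "dy": 0, "dz": 0, "rx": 0, "ry": 0, "rz": 0, "gripper": 0.005}, {"dx": 0, "dy": 0, "dz": 0, "rx": 0, "ry": 0, "rz": 0, "gripper": 0.005}, {"dx": 0, "dy": 0, "dz": 0, "rx": 0, "ry": 0, "rz": 0, "gripper": 0.005}, {"dx": 0, "dy": 0, "dz": 0, "rx": 0, "ry": 0, "rz": 0, "gripper": 0.005}, {"dx": 0, "dy": 0, "dz": 0, "rx": 0, "ry": 0, "rz": 0, "gripper": 0.005}, {"dx": 0, "dy": 0, "dz": 0, "rx": 0, "ry": 0, "rz": 0, "gripper": 0.005}]'

```text
t: 23.3
ee_pos: [541.5, 279.9, 72.3]
tcp_rot: [3.14, -0.001, 1.576]
ft_force: [-0.8, -0.0, 5.9]
grip_width: 0.191
gripper_force: 58.4
```

Request:
play_rows --series '[{"dx": 0, "dy": 0, "dz": -0.01, "rx": 0, "ry": 0, "rz": 0, "gripper": 0.005}, {"dx": 0, "dy": 0, "dz": -0.025, "rx": 0, "ry": 0, "rz": 0, "gripper": 0.005}, {"dx": 0, "dy": 0, "dz": -0.035, "rx": 0, "ry": 0, "rz": 0, "gripper": 0.005}, {"dx": 0, "dy": 0, "dz": -0.035, "rx": 0, "ry": 0, "rz": 0, "gripper": 0.005}, {"dx": 0, "dy": 0, "dz": -0.03, "rx": 0, "ry": 0, "rz": 0, "gripper": 0.005}, {"dx": 0, "dy": 0, "dz": 0, "rx": 0, "ry": 0, "rz": 0, "gripper": 0.005}, {"dx": 0, "dy": 0, "dz": 0, "rx": 0, "ry": 0, "rz": 0, "gripper": 0.005}]'

```text
t: 24.0
ee_pos: [540.7, 279.5, 206.4]
tcp_rot: [3.141, 0.0, 1.576]
ft_force: [-0.1, -0.4, -0.8]
grip_width: 0.195
gripper_force: 58.8
```

```bash
python3 st.py
cat > sty.py <<'E'
from fit import *
from gen import cur
q,p,R=cur(); print(p.round(1))
def sm(n):
    """fit the held stylus' orange/steel silhouette: offset along tool x/y of orange handle below tip of fingers"""
    c=cam(n)
    return c
for n in ['scene','side','wrist']:
    c=cam(n)
    for d in robot.silhouettes(n,'stylus')[:4]:
        e=np.array(d['extent']).round(1); print(n,round(d['p'],2),e)
    t=p-np.array([0,0,67]); print('  exp tip',proj(c,t).round(1),'collar',proj(c,t+[0,0,55]).round(1),'top',proj(c,t+[0,0,130]).round(1))
    save(c,f'h_{n}.png')
E
python3 sty.py
```

```text
{'t': 24.0, 'joint_positions': [0.458, 0.37, 1.477, -0.0, 1.294, 0.453], 'ee_pos': [540.679, 279.471, 206.435], 'tcp_rot': [3.141, 0.0, 1.576], 'ft_force': [-0.147, -0.398, -0.758], 'grip_width': 0.195, 'gripper_force': 58.833}
[540.7 279.5 206.4]
scene 0.54 [203.4  97.  209.3 132.1]
  exp tip [205.6 135.2] collar [205.  117.9] top [204.2  93.4]
side 0.78 [184.9 156.1 200.1 216.6]
side 0.63 [175.8 225.4 183.7 243.3]
side 0.63 [234.2 246.4 240.  276.8]
  exp tip [196.2 214.6] collar [194.1 190.2] top [191.2 155.1]
wrist 0.9 [324.8 184.6 352.1 218.8]
wrist 0.89 [234.9 194.3 276.7 315.6]
wrist 0.59 [160.  156.7 185.5 193.9]
  exp tip [254.9 194.7] collar [254.7 223.9] top [253.9 301.4]
```

Request:
play_rows --series '[{"dx": -0.0365, "dy": -0.006, "dz": 0, "rx": 0, "ry": 0, "rz": 0, "gripper": 0.005}, {"dx": -0.0365, "dy": -0.006, "dz": 0, "rx": 0, "ry": 0, "rz": 0, "gripper": 0.005}, {"dx": -0.0365, "dy": -0.006, "dz": 0, "rx": 0, "ry": 0, "rz": 0, "gripper": 0.005}, {"dx": -0.0365, "dy": -0.006, "dz": 0, "rx": 0, "ry": 0, "rz": 0, "gripper": 0.005}, {"dx": -0.0365, "dy": -0.006, "dz": 0, "rx": 0, "ry": 0, "rz": 0, "gripper": 0.005}, {"dx": -0.0365, "dy": -0.006, "dz": 0, "rx": 0, "ry": 0, "rz": 0, "gripper": 0.005}, {"dx": -0.0365, "dy": -0.007, "dz": 0, "rx": 0, "ry": 0, "rz": 0, "gripper": 0.005}, {"dx": -0.0365, "dy": -0.007, "dz": 0, "rx": 0, "ry": 0, "rz": 0, "gripper": 0.005}, {"dx": 0, "dy": 0, "dz": 0, "rx": 0, "ry": 0, "rz": 0, "gripper": 0.005}, {"dx": 0, "dy": 0, "dz": 0, "rx": 0, "ry": 0, "rz": 0, "gripper": 0.005}]'

```text
t: 25.3
ee_pos: [492.1, -13.1, 205.8]
tcp_rot: [-3.141, -0.0, 1.574]
ft_force: [-0.1, 0.3, 0.2]
grip_width: 0.193
gripper_force: 58.8
```

Request:
play_rows --series '[{"dx": 0, "dy": 0, "dz": 0.025, "rx": 0, "ry": 0, "rz": 0, "gripper": 0.005}, {"dx": 0, "dy": 0, "dz": 0.02, "rx": 0, "ry": 0, "rz": 0, "gripper": 0.005}, {"dx": 0, "dy": 0, "dz": 0, "rx": 0, "ry": 0, "rz": 0, "gripper": 0.005}, {"dx": 0, "dy": 0, "dz": 0, "rx": 0, "ry": 0, "rz": 0, "gripper": 0.005}]'

```text
t: 25.7
ee_pos: [492.6, -11.8, 161.2]
tcp_rot: [-3.141, 0.0, 1.577]
ft_force: [0.2, 0.4, -0.4]
grip_width: 0.193
gripper_force: 58.8
```

```bash
python3 st.py; python3 sty.py
python3 - <<'E'
from h import *
from ring import ring
C={n:cam(n) for n in ['wrist','scene','side']}
for n in C: print(n,ring(C[n]))
a=C['wrist']['pixels'][130:330,150:370,::-1]; u,v=[int(x) for x in proj(C['scene'],(492.7,-13,90))]; b=C['scene']['pixels'][v-50:v+40,u-45:u+54,::-1]
u,v=[int(x) for x in proj(C['side'],(492.7,-13,90))]; s=C['side']['pixels'][v-50:v+40,u-45:u+54,::-1]
cv2.imwrite('pics/m5.png',np.hstack([cv2.resize(a,(400,364),interpolation=cv2.INTER_CUBIC)]+[cv2.resize(x,(200,364),interpolation=cv2.INTER_CUBIC) for x in (b[:,20:79],s[:,20:79])]))
E
```

```text
{'t': 25.7, 'joint_positions': [-0.047, 0.223, 1.81, -0.0, 1.109, -0.053], 'ee_pos': [492.611, -11.835, 161.208], 'tcp_rot': [-3.141, 0.0, 1.577], 'ft_force': [0.156, 0.425, -0.407], 'grip_width': 0.193, 'gripper_force': 58.81}
[492.6 -11.8 161.2]
scene 0.69 [237.3 142.  247.4 192.6]
  exp tip [241.5 187.3] collar [241.5 167.5] top [241.5 139.2]
side 0.77 [276.6 142.  289.3 191.1]
side 0.63 [232.2 248.6 238.8 269.7]
side 0.54 [175.2 221.3 181.  244. ]
  exp tip [282.8 191.3] collar [282.7 171.2] top [282.6 142.5]
wrist 0.89 [233.7 192.5 274.4 313.6]
  exp tip [253.  193.3] collar [252.7 221.5] top [251.9 295.9]
wrist [492.7 -12.5  68. ]
scene None
side [490.7 -12.2  68. ]
```

View pics/m5.png

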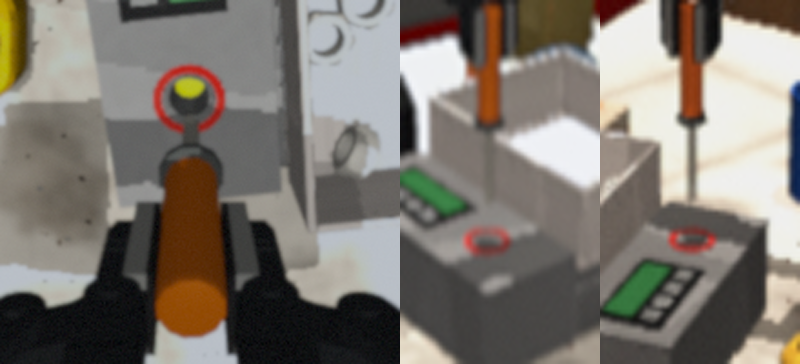

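The wrist crop shows the tip right above the red ring, with the yellow button visible at (188,90). The scene and side crops show the rod vertical above the hole. I'm descending.

Request:
play_rows --series '[{"dx": -0.0007, "dy": 0, "dz": 0.015, "rx": 0, "ry": 0, "rz": 0, "gripper": 0.005}, {"dx": 0, "dy": 0, "dz": 0.015, "rx": 0, "ry": 0, "rz": 0, "gripper": 0.005}, {"dx": 0, "dy": 0, "dz": 0.015, "rx": 0, "ry": 0, "rz": 0, "gripper": 0.005}, {"dx": 0, "dy": 0, "dz": 0.006, "rx": 0, "ry": 0, "rz": 0, "gripper": 0.005}, {"dx": 0, "dy": 0, "dz": 0, "rx": 0, "ry": 0, "rz": 0, "gripper": 0.005}, {"dx": 0, "dy": 0, "dz": 0, "rx": 0, "ry": 0, "rz": 0, "gripper": 0.005}]'

```text
t: 26.75
ee_pos: [492.8, -13.5, 110.7]
tcp_rot: [3.141, 0.0, 1.576]
ft_force: [0.3, -0.6, -0.3]
grip_width: 0.193
gripper_force: 58.8
```

Request:
play_rows --series '[{"dx": 0, "dy": 0, "dz": 0.003, "rx": 0, "ry": 0, "rz": 0, "gripper": 0.005}, {"dx": 0, "dy": 0, "dz": 0.003, "rx": 0, "ry": 0, "rz": 0, "gripper": 0.005}, {"dx": 0, "dy": 0, "dz": 0, "rx": 0, "ry": 0, "rz": 0, "gripper": 0.005}, {"dx": 0, "dy": 0, "dz": 0, "rx": 0, "ry": 0, "rz": 0, "gripper": 0.005}]'

```text
t: 27.15
ee_pos: [492.5, -13.5, 104.4]
tcp_rot: [3.141, 0.0, 1.576]
ft_force: [0.0, 0.5, 0.1]
grip_width: 0.196
gripper_force: 58.8
```

Request:
play_rows --series '[{"dx": 0, "dy": 0, "dz": 0.003, "rx": 0, "ry": 0, "rz": 0, "gripper": 0.005}, {"dx": 0, "dy": 0, "dz": 0.002, "rx": 0, "ry": 0, "rz": 0, "gripper": 0.005}, {"dx": 0, "dy": 0, "dz": 0, "rx": 0, "ry": 0, "rz": 0, "gripper": 0.005}, {"dx": 0, "dy": 0, "dz": 0, "rx": 0, "ry": 0, "rz": 0, "gripper": 0.005}]'

```text
t: 27.55
ee_pos: [492.6, -13.5, 99.4]
tcp_rot: [3.141, 0.0, 1.576]
ft_force: [0.0, 0.2, 2.5]
grip_width: 0.191
gripper_force: 59.2
```

Request:
play_rows --series '[{"dx": 0, "dy": 0, "dz": 0.002, "rx": 0, "ry": 0, "rz": 0, "gripper": 0.005}, {"dx": 0, "dy": 0, "dz": 0.0015, "rx": 0, "ry": 0, "rz": 0, "gripper": 0.005}, {"dx": 0, "dy": 0, "dz": 0, "rx": 0, "ry": 0, "rz": 0, "gripper": 0.005}, {"dx": 0, "dy": 0, "dz": 0, "rx": 0, "ry": 0, "rz": 0, "gripper": 0.005}]'

```text
t: 27.95
ee_pos: [493.1, -13.5, 97.8]
tcp_rot: [3.139, 0.001, 1.576]
ft_force: [-3.1, 0.5, 17.6]
grip_width: 0.191
gripper_force: 61.2
```

Request:
play_rows --series '[{"dx": 0, "dy": 0, "dz": 0.001, "rx": 0, "ry": 0, "rz": 0, "gripper": 0.005}, {"dx": 0, "dy": 0, "dz": 0, "rx": 0, "ry": 0, "rz": 0, "gripper": 0.005}, {"dx": 0, "dy": 0, "dz": 0, "rx": 0, "ry": 0, "rz": 0, "gripper": 0.005}]'

```text
t: 28.25
ee_pos: [493.3, -13.6, 97.6]
tcp_rot: [3.139, 0.001, 1.576]
ft_force: [-3.8, -0.5, 21.1]
grip_width: 0.194
gripper_force: 61.7
```

```bash
python3 st.py; python3 -c "
from rig import robot
print(robot.close_job())"
```

```text
{'t': 28.25, 'joint_positions': [-0.051, 0.287, 1.904, -0.001, 0.948, -0.055], 'ee_pos': [493.293, -13.566, 97.599], 'tcp_rot': [3.139, 0.001, 1.576], 'ft_force': [-3.786, -0.45, 21.105], 'grip_width': 0.194, 'gripper_force': 61.723}
the job is handed in; nothing more can be done
None
```

I handed the job in at 28 s: all five nuts are in the pan, the empty cup stands upright on the bench, and the stylus is holding the yellow button at its stop with about 21 N; a first, too-short grasp slid the cup about 12 mm, and no verdict was shown.

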